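# Tare the scale with the egg cup on it, then weigh the egg

### The arm

A 7-joint arm with a two-finger parallel gripper is mounted at the origin on a cart in front of the work surface, level with it; the furniture and walls round the work are solid. World frame = base frame: x ahead of the robot, y to its left, z up, the work surface at z = 0. Lengths are in m, angles in rad, forces in N, time in s.
With the tool pointing down it reaches from about 0.425 to 0.875 m from the base axis. Payload 4.7 kg.
Tool frame: the origin (TCP) lies on the centre line of the jaws, within the pads' length; the fingertips stand 25 mm ahead of it and the grasp point (between the pads) lies 6 mm ahead of it; z points along the fingers, y is the line along which they close (so a half turn about z gives the same grasp; the last joint's range is limited). The gripper opens to 85 mm and grips with 20 to 120 N. Pads are 22 mm wide; open, the fingers measure 114 mm over their backs; the gripper's body (76 mm by 85 mm) begins 54 mm behind the grasp point. The pads swing forward as they close: fully open they stand 13 mm farther back than shut.
Start: joints at [1.329, 0.321, -0.07, 1.45, 0.023, 1.371, -0.057], TCP at [0.164, -0.629, 0.235] pointing down, gripper open.
Joint ranges: [-2.86, 2.86], [-0.3, 2.09], [-1.38, 1.24], [0.06, 2.45], [-1.56, 4.7], [0.09, 2.05], [-2.69, 2.69]. Speed limits (rad/s): [2.57, 2.57, 3.14, 3.14, 3.14, 3.14, 3.14].

### API

Orientations are given as a rotation vector (axis times angle).
In Python, from station import robot, camera, camera_info, ticket, find_in, regions_of, spot_point gives the robot as it stands.
- The arm moves only by the tool send_rows, never from a script. Its argument "motion" is a list of rows, each an object with "jaw": the opening, from 0 (shut) to 1 (fully open); "travel": the shift along the tool's x, y, z in units of 25 cm (1.0 is 25 cm), a list of three; "dr": the turn, a rotation vector about the tool's x, y, z in units of 120 degrees (1.0 is 120 degrees), a list of three. A call has 1 to 5 rows; each row is the pose to reach, as a shift and turn from the pose commanded when the call began, along the tool's axes at that moment; what a row does not reach only later rows make up. A row lasts 1/8 s, in which the tool goes at most 62.5 mm and 10.7 degrees, less where a joint would pass 70% of its speed; a pose out of reach is approached as far as the arm can. A call with a number of a shift or a turn outside -1 to 1 is refused whole. A call with a gripper value outside its range is refused whole. The fingers move at their own pace and stop on an object; the grip force is fixed at half the most. Time passes only in rows, so rows that repeat a pose let the fingers close. It gives the time, the measured TCP pose, the force, the opening and the grip force at its end, in the units of the state.
- robot.sense(): the state, without advancing time (a new reading comes with each control period).
- camera(name): name is "scene" or "top"; returns (picture, depth): 420x560x3 uint8, blue, green, red; 420x560 float32, m along the optical axis (not along the pixel's ray), 0 where there is no reading.
- camera_info(name): a dict with "vertical_fov" (degrees; the focal length in pixels is half the picture's height over the tangent of half this angle, whatever the lens; pixels are square), "cx", "cy" (the principal point, pixels), "dist" ([k1, k2, p1, p2, k3] as OpenCV has them; the pictures are not rectified), "view" (4x4, takes a point from world to camera coordinates). Camera axes: x right, y down, z forward; pixel columns grow to the right and rows downward; lengths in m; the calibration is good to about 2 mm. A picture is of the moment at which its call begins. camera_info takes no time and is no camera call.
- ticket.sign_off(): hands the job in; it is judged then, once.
Trained networks look in the newest picture that a camera, given by its name, has taken for a name from the list of things; names that differ only in an ending like _2 or _b are one class to them, and where a whole thing is asked for, a point or a joint stands for the part that bears it (a point fixed in the world has none). Each returns a list of dicts, best first, with "score" (0 to 1); they miss things now and then, are a little off and sometimes report something else, mostly with a low value. They report only what shows in the picture. A call takes as long as a camera call. They do not tell look-alikes from the thing itself.
- find_in(camera, label): "centre" ([x, y, z] in m, in the coordinates of the camera as it stood for that picture, good to about 4 mm: the middle of the surface that is visible of it).
- regions_of(camera, label): "pixels" (420x560 bool, what is visible of it).
- spot_point(camera, label): "centre" ([x, y, z] in m, in the coordinates of the camera as it stood for that picture, good to about 4 mm: a listed point, or the origin of a listed thing).
The state is a dict: "time_s": time; "joint_pos": joint angles; "qvel": joint speeds; "joint_efforts": joint torques, N m; "ee_pos": TCP position; "orientation": TCP orientation; "contact_force": force on the tool from outside, world axes, zero at the start; "torque": the same for the moment, N m; "gripper_width": finger opening in m; "finger_force": force on a finger pad.
Only numpy, scipy, OpenCV 4.12 (cv2) and the standard library are available. Lean on these libraries where they do the work, as an engineer would, in place of code of your own. Each camera call takes 0.05 s, during which the arm holds its last target. There are 200 camera calls.

### The job

Weigh the brown egg: stand the yellow egg cup upright on the steel plate of the kitchen scale and let go of it, then press the orange tare key with the closed fingertips at about 8 to 12 N (never over 20 N) and keep the pressure on for about half a second, then set the brown egg from the rack gently, blunt end down and without dropping it, into the yellow cup where it stands on the scale. Do not press the grey key, leave the other eggs in the rack, and do not push or knock over the salt shaker, spice jar, blue egg cup or pepper mill.

Things in the scene. Friction and masses are not known exactly. Their poses are not given: they have to be found in the camera images.
- scale: white kitchen scale, fixed, its front (-x) turned to the robot's left; origin at its underside. Steel weighing plate x -45 to 95, y -95 to 95 mm, 8 thick, top at z = 105 mm. Below its front edge a touch panel slopes down to the front, from x 6, z 64 to x -63, z 12 mm; the plate overhangs the keys: only a tool tilted 25 to 45 degrees, tips down and in under the edge, reaches them
- tare_key: orange touch key, 28 mm wide, 26 mm up the slope, 3.5 mm proud of the panel; origin mid-underside, x up the slope, y left, z out of the panel (up and to the scale's front, 38 degrees off vertical). Origin at scale x = -33, y = -66, z = 35 mm. Stiff spring, 4 N per mm, stop at 2 mm (8 N). Counts as pressed when fingertips hold it above 5 N for 0.3 s
- unit_key: grey touch key, 28 mm wide, 26 mm up the slope, 3.5 mm proud of the panel; origin mid-underside, x up the slope, y left, z out of the panel (up and to the scale's front, 38 degrees off vertical). Origin at scale x = -33, y = -16, z = 35 mm. Not to be pressed
- yellow_cup: yellow ceramic egg cup, loose, round, 48 mm high: foot 42 mm across, stem 20 mm across between z = 12 and 20 mm, bowl 46 mm across from z = 38 mm to the rim, opening 38 mm across, 23 mm deep; origin at the centre of its underside, z up; 90 g
- egg_brown: brown egg, loose and rigid, 44 mm across, 53 mm long, 60 g, blunt end down; origin on its axis at the widest place, 22 mm above its lower tip and 31 mm below its upper tip, z towards the upper tip. Standing in the rack or in the yellow cup its origin is about 12 mm above the rim that holds it
- egg_white: white egg of the same size, origin alike; stays in the rack
- egg_cream: cream egg of the same size, origin alike; stays in the rack
- egg_rack: light wooden egg rack, fixed, 196 mm (x) by 64 mm (y), 22 mm high, with three square 36 mm holes in a row along its x at -64, 0 and +64 mm; one egg stands in each; origin at the centre of its underside
- salt_shaker: salt shaker with grey cap, 44 mm across, 90 mm high, loose; origin at the centre of its underside
- spice_jar: small glass jar of green herbs with a wooden-coloured cap, 42 mm across, 84 mm high, loose; origin at the centre of its underside
- blue_cup: grey-blue ceramic egg cup, 49 mm across, 64 mm high, loose; origin at the centre of its underside
- pepper_mill: wooden pepper mill, 58 mm across, 170 mm high, loose; origin at the centre of its underside
There are look-alikes about, which are no part of the job. What is shaped like the egg_brown but green is not meant.

How it is judged:
On the way, in this order (a step that is already met when the one before it is completed fails the run):
1. the yellow cup stands upright on the scale's plate, let go (x of yellow_cup in the frame of scale between -0.035 and 0.085 m and y of yellow_cup in the frame of scale between -0.085 and 0.085 m and z of yellow_cup in the frame of scale between 0.1 and 0.11 m and angle between yellow_cup's own z axis and vertical below 0.12 rad and contact force between the fingers and yellow_cup below 0.05 N and linear speed of yellow_cup below 0.02 m/s), for 0.3 s.
2. the fingertips hold the orange tare key pressed with more than 5 N for 0.3 s while the cup stands on the plate and the brown egg is still in the rack (x of yellow_cup in the frame of scale between -0.035 and 0.085 m and y of yellow_cup in the frame of scale between -0.085 and 0.085 m and z of yellow_cup in the frame of scale between 0.1 and 0.11 m and angle between yellow_cup's own z axis and vertical below 0.12 rad and contact force between the fingers and tare_key above 5 N and distance of egg_brown from where it was at the start of the episode below 0.015 m), for 0.3 s.
At the end, for the whole second after the job is handed in: The yellow cup stands upright (within 7 degrees) on the plate, its axis at least 10 mm inside the edges, and the brown egg sits in it: centre within 8 mm of the cup's axis and 52 to 70 mm above its underside, leaning under 34 degrees, blunt end down; both at rest (x of yellow_cup in the frame of scale between -0.035 and 0.085 m and y of yellow_cup in the frame of scale between -0.085 and 0.085 m and z of yellow_cup in the frame of scale between 0.1 and 0.11 m and angle between yellow_cup's own z axis and vertical below 0.12 rad and horizontal distance between egg_brown and yellow_cup below 0.008 m and z of egg_brown in the frame of yellow_cup between 0.052 and 0.07 m and angle between egg_brown's own z axis and vertical below 0.6 rad and linear speed of each of egg_brown, yellow_cup below 0.02 m/s); the robot touches nothing.
It fails at once if the salt shaker, spice jar, blue egg cup or pepper mill is pushed more than 25 mm or tipped over (distance of any of salt_shaker, spice_jar, blue_cup, pepper_mill from where it was at the start of the episode above 0.025 m or angle between any of salt_shaker, spice_jar, blue_cup, pepper_mill's own z axis and vertical above 0.35 rad).
It fails at once if the white or cream egg is moved more than 15 mm from its place (distance of any of egg_white, egg_cream from where it was at the start of the episode above 0.015 m).
It fails at once if the grey unit key is pressed (more than 2 N) (contact force between unit_key and anything else above 2 N).
It fails at once if the orange tare key is pressed with more than 20 N (contact force between tare_key and anything else above 20 N).
It fails at once if the brown egg is dropped (falls free faster than 0.6 m/s) (linear speed of egg_brown above 0.6 m/s and contact force between each of the arm, the fingers and egg_brown below 0.05 N).
It also fails if it takes over 72 s, if anything falls off the work surface, if the arm or the gripper's body presses on something with over 40 N, if the wrist force passes 120 N, or if a joint passes its speed limit or range.

## Working session

There is one attempt and no reset: what is moved stays moved. The work goes in short steps, Python scripts to look and compute and a tool call to move; the robot and the scene stay as the last step left them, time stands still between calls to the robot, and variables do not carry over. Pictures are saved under pics/ and viewed, at most 10 in all, crops included, and the job is handed in when it is done.

Besides the shell and the picture viewer there is one more tool, called as name(argument=value, ...), one argument or row to a line, values as JSON. send_rows: Moves the arm, as the interface text tells. Its arguments: {"type":"object","properties":{"motion":{"type":"array","items":{"type":"object","properties":{"jaw":{"type":"number"},"travel":{"type":"array","items":{"type":"number"}},"dr":{"type":"array","items":{"type":"number"}}}}}},"required":["motion"]}

```bash
mkdir -p pics; ls; cat > h.py <<'E'
import numpy as np, cv2
from scipy.spatial.transform import Rotation as R
from station import robot,camera,camera_info,ticket,find_in,regions_of,spot_point
def w(cam,p):
    V=np.array(camera_info(cam)["view"]); return np.linalg.inv(V)@np.r_[p,1]
def px(cam,P):
    i=camera_info(cam);V=np.array(i["view"]);f=210/np.tan(np.radians(i["vertical_fov"])/2)
    K=np.array([[f,0,i["cx"]],[0,f,i["cy"]],[0,0,1.]])
    return cv2.projectPoints(np.float64(P).reshape(-1,1,3),cv2.Rodrigues(V[:3,:3])[0],V[:3,3],K,np.array(i["dist"],float))[0][:,0]
def cloud(cam,d):
    i=camera_info(cam);V=np.array(i["view"]);f=210/np.tan(np.radians(i["vertical_fov"])/2)
    K=np.array([[f,0,i["cx"]],[0,f,i["cy"]],[0,0,1.]])
    u,v=np.meshgrid(np.arange(560.),np.arange(420.))
    n=cv2.undistortPoints(np.stack([u,v],-1).reshape(-1,1,2),K,np.array(i["dist"],float)).reshape(420,560,2)
    P=np.concatenate([n*d[...,None],d[...,None]],-1)
    return (P-V[:3,3])@V[:3,:3]
E
cat > a.py <<'E'
from h import *
np.set_printoptions(precision=3,suppress=True)
s=robot.sense();print(s["time_s"],s["ee_pos"],s["orientation"],s["gripper_width"],s["contact_force"])
for c in ("scene","top"):
    p,d=camera(c);cv2.imwrite(f"pics/{c}0.png",p);np.save(f"{c}0.npy",d)
    print(c,camera_info(c)["vertical_fov"],np.linalg.inv(camera_info(c)["view"])[:3,3])
    for n in "scale tare_key unit_key yellow_cup egg_brown egg_white egg_cream egg_rack salt_shaker spice_jar blue_cup pepper_mill".split():
        for q in spot_point(c,n)[:3]: P=w(c,q["centre"])[:3];print(n,round(q["score"],2),P,px(c,P)[0].round())
print(robot.sense()["time_s"])
E
python3 a.py
```

```text
pics
0.0 [ 0.164 -0.628  0.233] [-3.114 -0.401  0.001] 0.08502879998326861 [ 0.239  0.998 -0.088]
scene 53.25096448136593 [0.059 0.783 0.709]
scale 0.74 [0.598 0.059 0.003] [262. 225.]
tare_key 0.42 [0.525 0.057 0.037] [285. 223.]
unit_key 0.5 [0.571 0.085 0.031] [264. 225.]
yellow_cup 0.64 [ 0.574 -0.28   0.   ] [327. 172.]
egg_brown 0.63 [0.444 0.464 0.023] [208. 355.]
egg_brown 0.6 [0.551 0.342 0.033] [206. 289.]
egg_white 0.57 [0.422 0.356 0.032] [250. 318.]
egg_cream 0.6 [0.549 0.337 0.031] [208. 289.]
egg_rack 0.81 [0.485 0.352 0.002] [228. 314.]
salt_shaker 0.63 [ 0.573 -0.372 -0.003] [339. 161.]
spice_jar 0.81 [ 0.465 -0.389  0.001] [370. 166.]
blue_cup 0.75 [ 0.468 -0.267 -0.   ] [355. 183.]
pepper_mill 0.89 [ 0.661  0.219 -0.003] [206. 252.]
top 57.066546483557836 [0.445 0.041 1.132]
scale 0.93 [ 0.598  0.051 -0.   ] [269. 195.]
scale 0.31 [0.556 0.333 0.034] [169. 208.]
tare_key 0.74 [ 0.472 -0.394  0.002] [420. 239.]
tare_key 0.36 [0.486 0.344 0.033] [164. 232.]
egg_brown 0.74 [0.447 0.457 0.022] [124. 246.]
egg_brown 0.53 [0.486 0.344 0.034] [164. 232.]
egg_brown 0.53 [ 0.472 -0.267  0.001] [377. 239.]
egg_white 0.64 [0.425 0.349 0.031] [162. 254.]
egg_white 0.19 [ 0.575 -0.282  0.006] [381. 204.]
egg_cream 0.68 [0.554 0.333 0.035] [169. 208.]
egg_rack 0.92 [0.489 0.346 0.   ] [167. 232.]
egg_rack 0.67 [ 0.575 -0.382 -0.001] [414. 204.]
salt_shaker 0.56 [ 0.573 -0.383 -0.002] [415. 205.]
spice_jar 0.64 [ 0.469 -0.396  0.004] [421. 240.]
blue_cup 0.87 [ 0.469 -0.267  0.001] [377. 240.]
pepper_mill 0.55 [ 0.663  0.21  -0.001] [215. 173.]
1.3
```

View pics/scene0.png

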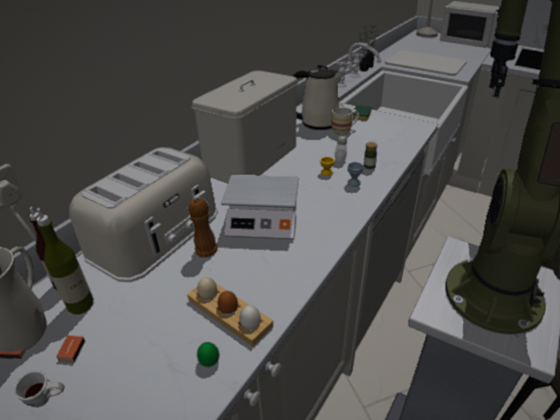

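View pics/top0.png

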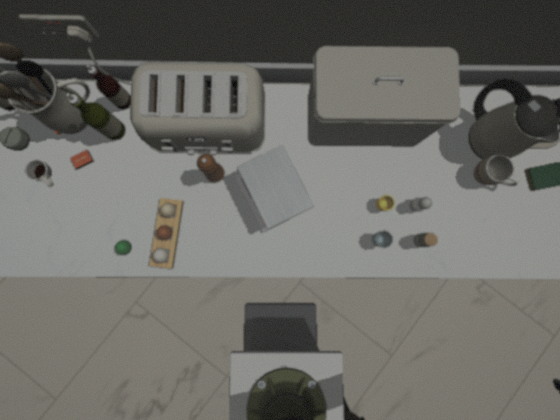

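Scene view: the brown egg is the middle one in the rack, (228,303), and its look-alike is the green egg at (208,354). The yellow cup is at (327,167). The scale has its orange key at (285,224) and grey key at (265,224). In the top view the yellow cup is at (386,203), the brown egg at (164,232) and the plate around (273,190). Next I measure precisely and make one confirming crop.

```bash
cat > b.py <<'E'
from h import *
np.set_printoptions(precision=4,suppress=True)
pts={}
for c in ("scene","top"):
    p=cv2.imread(f"pics/{c}0.png");P=cloud(c,np.load(f"{c}0.npy"));h=cv2.cvtColor(p,cv2.COLOR_BGR2HSV).astype(int)
    H,S,V=h[...,0],h[...,1],h[...,2]
    def box(x0,x1,y0,y1,z0,z1): return (P[...,0]>x0)&(P[...,0]<x1)&(P[...,1]>y0)&(P[...,1]<y1)&(P[...,2]>z0)&(P[...,2]<z1)
    m=box(.45,.75,-.1,.2,.095,.115);Q=P[m].astype(np.float32)
    k=cv2.morphologyEx(m.astype(np.uint8),cv2.MORPH_OPEN,np.ones((3,3)))>0
    r=cv2.minAreaRect(P[k][:,:2].astype(np.float32)*1000);print(c,"plate",r,np.median(P[k][:,2]))
    m=box(.4,.6,.25,.45,.017,.027);r=cv2.minAreaRect(P[m][:,:2].astype(np.float32)*1000);print("rack",r,np.median(P[m][:,2]))
    for n,b in dict(yel=(.54,.61,-.32,-.24,.02,.07),brown=(.46,.515,.315,.375,.03,.1),salt=(.53,.62,-.43,-.34,.03,.12),blue=(.43,.51,-.31,-.22,.03,.09),spice=(.43,.51,-.44,-.35,.03,.1),mill=(.6,.72,.15,.27,.05,.2)).items():
        m=box(*b);Q=P[m];t=Q[Q[:,2]>np.percentile(Q[:,2],97)-.006];mm=(Q[:,:2].min(0)+Q[:,:2].max(0))/2
        print(n,m.sum(),"ext mid",mm,"size",np.ptp(Q[:,:2],axis=0),"ztop",np.percentile(Q[:,2],98),"topmean",t.mean(0))
    m=box(.45,.65,.05,.2,.01,.08)
    o=m&(S>130)&(V>80);
    if o.sum(): print("orange",o.sum(),P[o].mean(0),np.argwhere(o).mean(0))
    b=box(.54,.61,-.32,-.24,.005,.07)&(H>15)&(H<35)&(S>120);print("yellowcol",b.sum(),P[b].min(0),P[b].max(0))
a=cv2.imread("pics/scene0.png");cr=lambda x,y:cv2.resize(a[y-35:y+35,x-45:x+45],None,fx=4,fy=4,interpolation=2)
b=cv2.imread("pics/top0.png");cb=lambda x,y:cv2.resize(b[y-35:y+35,x-45:x+45],None,fx=4,fy=4,interpolation=2)
cv2.imwrite("pics/crop.png",np.vstack([np.hstack([cr(228,310),cr(262,215)]),np.hstack([cr(335,170),cb(164,232)])]))
E
python3 b.py
```

```text
scene plate ((629.7125244140625, 48.59953308105469), (238.92947387695312, 144.36578369140625), 26.343189239501953) 0.10444092647011902
rack ((485.1419372558594, 351.44757080078125), (121.8514404296875, 187.94288635253906), 62.70949172973633) 0.021509822057713623
yel 143 ext mid [ 0.5757 -0.2797] size [0.0451 0.0514] ztop 0.04882557506432498 topmean [ 0.5755 -0.2777  0.0465]
brown 353 ext mid [0.4839 0.3506] size [0.0405 0.0412] ztop 0.06395635445204183 topmean [0.4843 0.35   0.061 ]
salt 203 ext mid [ 0.5707 -0.3692] size [0.0432 0.035 ] ztop 0.0894830614814821 topmean [ 0.5697 -0.3733  0.0868]
blue 202 ext mid [ 0.4716 -0.2656] size [0.0491 0.0533] ztop 0.06414963112904319 topmean [ 0.4723 -0.2657  0.0612]
spice 232 ext mid [ 0.4692 -0.3835] size [0.0424 0.0439] ztop 0.08633098522511069 topmean [ 0.4693 -0.3841  0.0841]
mill 1093 ext mid [0.6792 0.2103] size [0.0815 0.1187] ztop 0.1593691007938394 topmean [0.6616 0.2228 0.1577]
orange 73 [0.5235 0.0615 0.0371] [223.9452 284.274 ]
yellowcol 165 [ 0.5531 -0.3019  0.0051] [ 0.5964 -0.254   0.0499]
top plate ((636.5256958007812, 47.7031
[... 267 characters left out ...]
33 0.0429] ztop 0.05193370741202787 topmean [ 0.5754 -0.2839  0.0486]
brown 195 ext mid [0.487  0.3443] size [0.0396 0.0415] ztop 0.06652109298493403 topmean [0.4883 0.3431 0.0632]
salt 236 ext mid [ 0.5719 -0.3781] size [0.0408 0.0362] ztop 0.09129431896498066 topmean [ 0.5712 -0.382   0.088 ]
blue 252 ext mid [ 0.473  -0.2712] size [0.0443 0.0487] ztop 0.0671920709862847 topmean [ 0.4748 -0.2728  0.0642]
spice 266 ext mid [ 0.4701 -0.3905] size [0.0424 0.0389] ztop 0.08767448809107457 topmean [ 0.4693 -0.392   0.0843]
mill 645 ext mid [0.6798 0.2099] size [0.0802 0.1197] ztop 0.16790710392268704 topmean [0.6644 0.2139 0.1591]
yellowcol 41 [ 0.5581 -0.2902  0.022 ] [ 0.5894 -0.2657  0.0488]
```

View pics/crop.png

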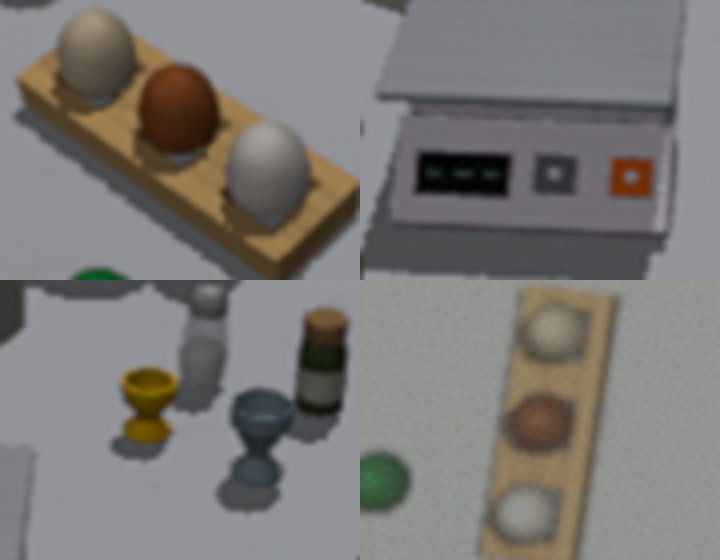

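The crop confirms that the brown egg is the middle of the three and that the round green egg isn't the target. The yellow cup stands left of the salt shaker and blue cup, and the orange key is at the right end of the panel.

```bash
cat >> h.py <<'E'
def Rt(yaw,tilt=0,az=0):
    """tool x at yaw when pointing down, then tilt so that the tips lean towards world azimuth az"""
    D=R.from_euler('z',yaw,degrees=True)*R.from_euler('x',180,degrees=True)
    a=np.radians(az);ax=np.cross([0,0,-1],[np.cos(a),np.sin(a),0])
    return R.from_rotvec(ax*np.radians(tilt))*D
def plan(pos,rot=None):
    s=robot.sense();r=R.from_rotvec(s["orientation"]);rot=rot or r
    t=r.inv().apply(np.array(pos)-s["ee_pos"])/.25;d=(r.inv()*rot).as_rotvec()/np.radians(120)
    print("travel",t.round(3),"dr",d.round(3),"t",round(s["time_s"],2),"pos",np.round(s["ee_pos"],4),"F",np.round(s["contact_force"],1),"w",round(s["gripper_width"],4),"q",np.round(s["joint_pos"],2))
E
python3 - <<'E'
from h import *
for c in ("scene","top"):
    P=cloud(c,np.load(f"{c}0.npy"));m=((abs(P[...,2]-.105)<.006)&(P[...,0]>.45)&(P[...,0]<.75)&(abs(P[...,1]-.05)<.14)).astype(np.uint8)
    m=cv2.morphologyEx(m,cv2.MORPH_OPEN,np.ones((5,5)));n,l,st,_=cv2.connectedComponentsWithStats(m,connectivity=4)
    k=1+st[1:,4].argmax();Q=P[l==k];r=cv2.minAreaRect(Q[:,:2].astype(np.float32)*1000);print(c,r,np.median(Q[:,2]))
plan([.35,-.45,.235],Rt(45))
E
```

```text
scene ((607.9669189453125, 37.83177185058594), (190.3983612060547, 144.36578369140625), 26.343189239501953) 0.10447037534646542
top ((610.7158203125, 34.533531188964844), (188.84979248046875, 140.09841918945312), 26.87393569946289) 0.10545268350207372
travel [ 0.899 -0.504 -0.002] dr [ 0.     0.    -0.253] t 1.3 pos [ 0.1645 -0.6289  0.2345] F [-0.3  0.6  0.4] w 0.0851 q [ 1.33  0.32 -0.07  1.45  0.02  1.37 -0.06]
```

send_rows(
  motion=[
    {"travel":[0.899,-0.504,0],"dr":[0,0,-0.253],"jaw":1},
    {"travel":[0.899,-0.504,0],"dr":[0,0,-0.253],"jaw":1},
    {"travel":[0.899,-0.504,0],"dr":[0,0,-0.253],"jaw":1},
    {"travel":[0.899,-0.504,0],"dr":[0,0,-0.253],"jaw":1},
    {"travel":[0.899,-0.504,0],"dr":[0,0,-0.253],"jaw":1},
  ],
)

```text
time_s: 1.92
ee_pos: [0.355, -0.4454, 0.2352]
orientation: [2.896, 1.216, 0.004]
contact_force: [-0.5, -0.2, 0.3]
gripper_width: 0.0856
finger_force: 0.0
```

```bash
python3 -c "
from h import *
plan([.576,-.282,.16],Rt(45))"
```

```text
travel [1.085 0.173 0.303] dr [ 0.001 -0.001  0.005] t 1.93 pos [ 0.355  -0.4454  0.2352] F [-0.5 -0.2  0.3] w 0.0856 q [ 1.11  0.16 -0.29  1.65  0.05  1.34  0.04]
```

send_rows(
  motion=[
    {"travel":[1.0,0.173,0.1],"jaw":1},
    {"travel":[1.0,0.173,0.1],"jaw":1},
    {"travel":[1.0,0.173,0.1],"jaw":1},
    {"travel":[1.0,0.173,0.1],"jaw":1},
    {"travel":[1.0,0.173,0.1],"jaw":1},
  ],
)

```text
validation failed for argument at $.mo...
```

```bash
python3 - <<'E'
from h import *
plan([.576,-.282,.12],Rt(45))
c="scene";p,d=camera(c);P=cloud(c,d)
for z0,z1 in((.16,.2),(.1,.16)):
    m=(abs(P[...,0]-.57)<.08)&(abs(P[...,1]+.28)<.08)&(P[...,2]>z0)&(P[...,2]<z1)
    if m.sum(): print(z0,m.sum(),P[m].min(0),P[m].mean(0))
cv2.imwrite("pics/g1.png",cv2.resize(p[60:220,230:430],None,fx=4,fy=3.7))
E
```

```text
travel [1.085 0.173 0.463] dr [ 0.001 -0.001  0.005] t 1.93 pos [ 0.355  -0.4454  0.2352] F [-0.5 -0.2  0.3] w 0.0856 q [ 1.11  0.16 -0.29  1.65  0.05  1.34  0.04]
```

Every row needs `dr` as well.

send_rows(
  motion=[
    {"travel":[1.0,0.173,0.1],"dr":[0,0,0],"jaw":1},
    {"travel":[1.0,0.173,0.1],"dr":[0,0,0],"jaw":1},
    {"travel":[1.0,0.173,0.1],"dr":[0,0,0],"jaw":1},
    {"travel":[1.0,0.173,0.1],"dr":[0,0,0],"jaw":1},
    {"travel":[1.0,0.173,0.1],"dr":[0,0,0],"jaw":1},
  ],
)

```text
time_s: 2.6
ee_pos: [0.5603, -0.2999, 0.2085]
orientation: [-2.896, -1.211, -0.003]
contact_force: [-0.6, -0.4, 0.2]
gripper_width: 0.0856
finger_force: 0.0
```

```bash
python3 - <<'E'
from h import *
plan([.576,-.282,.12],Rt(45))
c="scene";p,d=camera(c);P=cloud(c,d)
m=(abs(P[...,0]-.57)<.09)&(abs(P[...,1]+.28)<.09)&(P[...,2]>.1)&(P[...,2]<.23)
Q=P[m];print(m.sum(),Q[:,2].min(),Q[Q[:,2]<Q[:,2].min()+.008].mean(0))
E
```

```text
travel [ 0.094 -0.005  0.354] dr [-0.001 -0.001  0.003] t 2.6 pos [ 0.5603 -0.2999  0.2085] F [-0.6 -0.4  0.2] w 0.0856 q [ 0.79  0.33 -0.43  1.51  0.14  1.33 -0.43]
52 0.21692279089896874 [ 0.56022143 -0.29651449  0.22121428]
```

send_rows(
  motion=[
    {"travel":[0.094,-0.005,0.2],"dr":[0,0,0],"jaw":1},
    {"travel":[0.094,-0.005,0.4],"dr":[0,0,0],"jaw":1},
    {"travel":[0.094,-0.005,0.55],"dr":[0,0,0],"jaw":1},
    {"travel":[0.094,-0.005,0.654],"dr":[0,0,0],"jaw":1},
    {"travel":[0.094,-0.005,0.654],"dr":[0,0,0],"jaw":1},
  ],
)

```text
time_s: 3.28
ee_pos: [0.5694, -0.289, 0.0436]
orientation: [-2.902, -1.196, 0.008]
contact_force: [-0.1, 0.3, 0.9]
gripper_width: 0.0861
finger_force: 0.0
```

send_rows(
  motion=[
    {"travel":[0,0,0],"dr":[0,0,0],"jaw":0.65},
    {"travel":[0,0,0],"dr":[0,0,0],"jaw":0.55},
    {"travel":[0,0,0],"dr":[0,0,0],"jaw":0.3},
    {"travel":[0,0,0],"dr":[0,0,0],"jaw":0.3},
    {"travel":[0,0,0],"dr":[0,0,0],"jaw":0.3},
  ],
)

```text
time_s: 3.9
ee_pos: [0.5734, -0.2867, 0.0467]
orientation: [2.901, 1.202, 0.001]
contact_force: [0.7, -1.0, 0.4]
gripper_width: 0.0256
finger_force: 0.3
```

```bash
python3 - <<'E'
from h import *
plan([.576,-.282,.24])
c="scene";p,d=camera(c)
cv2.imwrite("pics/g1.png",cv2.resize(p[100:220,250:410],None,fx=5,fy=5))
E
```

```text
travel [ 0.021 -0.005 -0.773] dr [0. 0. 0.] t 3.9 pos [ 0.5734 -0.2867  0.0467] F [ 0.7 -1.   0.4] w 0.0256 q [ 0.75  0.48 -0.41  1.66  0.22  1.04 -0.52]
```

View pics/g1.png

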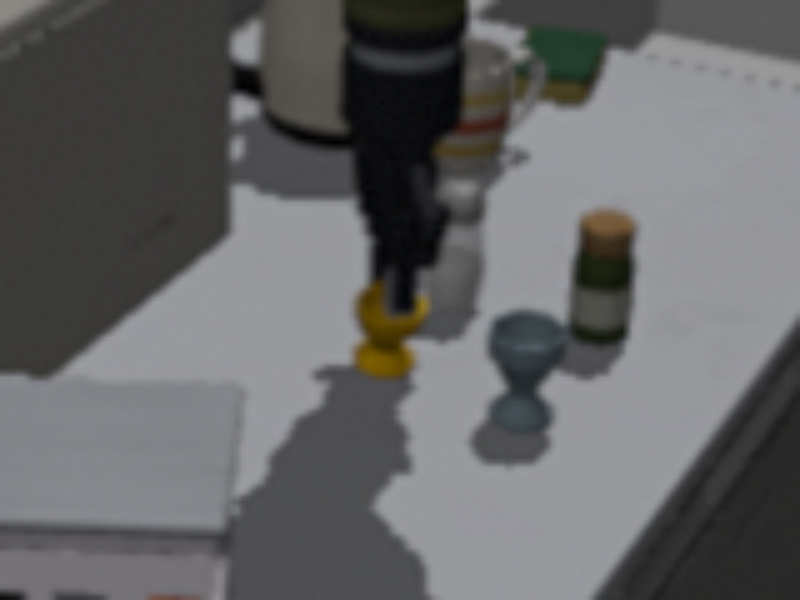

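The gripper closed to 25.6 mm with almost no force. The cup at crop (390,325) looks undisturbed and the finger tip shows at crop (400,305), so I have no grip and need to see why.

```bash
python3 - <<'E'
from h import *
np.set_printoptions(precision=3,suppress=True)
s=robot.sense();r=R.from_rotvec(s["orientation"]);e=np.array(s["ee_pos"]);print(s["gripper_width"],s["finger_force"])
for c in("scene","top"):
    p,d=camera(c);P=cloud(c,d);h=cv2.cvtColor(p,cv2.COLOR_BGR2HSV).astype(int)
    near=(abs(P[...,0]-.575)<.06)&(abs(P[...,1]+.283)<.06)
    y=near&(h[...,0]>15)&(h[...,0]<35)&(h[...,1]>120);Q=P[y]
    print(c,"yellow",y.sum(),Q.min(0),Q.max(0),(Q.min(0)+Q.max(0))/2)
    k=near&(p.max(2)<45)&(P[...,2]>.015)&(P[...,2]<.085);L=r.inv().apply(P[k]-e)
    print("dark tool frame",k.sum(),L.min(0),L.max(0)); o=np.argsort(-L[:,2])[:14];print(L[o])
    print("tips px",px(c,r.apply([[0,-.013,.025],[0,.013,.025],[0,0,0]])+e))
    for q in spot_point(c,"yellow_cup")[:2]:print(q["score"],w(c,q["centre"])[:3])
E
```

```text
0.02558729611172656 0.2997527996740246
scene yellow 174 [ 0.518 -0.301  0.   ] [ 0.591 -0.225  0.439] [ 0.555 -0.263  0.22 ]
dark tool frame 55 [-0.007 -0.03  -0.038] [ 0.013  0.017 -0.003]
[[ 0.002 -0.024 -0.003]
 [ 0.006 -0.026 -0.005]
 [ 0.001 -0.028 -0.005]
 [ 0.006 -0.023 -0.007]
 [-0.    -0.026 -0.007]
 [-0.003 -0.027 -0.008]
 [-0.001 -0.022 -0.009]
 [ 0.004 -0.029 -0.01 ]
 [-0.004 -0.025 -0.01 ]
 [ 0.003 -0.024 -0.01 ]
 [ 0.008  0.011 -0.01 ]
 [ 0.007 -0.026 -0.012]
 [ 0.007  0.013 -0.013]
 [ 0.009 -0.023 -0.014]]
tips px [[329.263 167.914]
 [326.782 164.011]
 [328.319 159.219]]
0.57 [ 0.572 -0.28   0.004]
top yellow 3 [ 0.566 -0.274  0.031] [ 0.58  -0.258  0.049] [ 0.573 -0.266  0.04 ]Traceback (most recent call last):
  File "<stdin>", line 10, in <module>
    return umr_minimum(a, axis, None, out, keepdims, initial, where)
ValueError: zero-size array to reduction operation minimum which has no identity
```

send_rows(
  motion=[
    {"travel":[0,0,0],"dr":[0,0,0],"jaw":0.1},
    {"travel":[0,0,0],"dr":[0,0,0],"jaw":0.0},
    {"travel":[0,0,0],"dr":[0,0,0],"jaw":0},
    {"travel":[0,0,0],"dr":[0,0,0],"jaw":0},
  ],
)

```text
time_s: 4.6
ee_pos: [0.5728, -0.2862, 0.0457]
orientation: [-2.902, -1.203, 0.001]
contact_force: [0.3, -0.4, -0.9]
gripper_width: 0.0046
finger_force: 53.1
```

```bash
python3 - <<'E'
from h import *
plan([.576,-.282,.24])
p,d=camera("scene");cv2.imwrite("pics/g2.png",cv2.convertScaleAbs(cv2.resize(p[135:190,295:365],None,fx=10,fy=10,interpolation=2),alpha=1.8))
E
```

```text
travel [ 0.021 -0.003 -0.777] dr [0. 0. 0.] t 4.6 pos [ 0.5728 -0.2862  0.0457] F [ 0.3 -0.4 -0.9] w 0.0046 q [ 0.75  0.49 -0.41  1.66  0.22  1.04 -0.52]
```

View pics/g2.png

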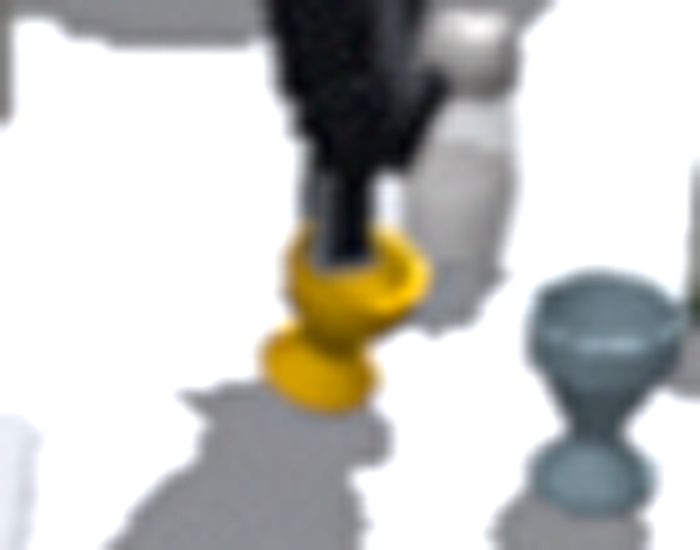

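The fingers have clasped the cup's wall (4.6 mm opening at 53 N) with one finger inside the bowl, so the cup is tilted: bowl at crop (350,290), foot at (320,375). I'll release gently to the width where it stood upright, lift straight off and re-measure.

send_rows(
  motion=[
    {"travel":[0,0,0],"dr":[0,0,0],"jaw":0.12},
    {"travel":[0,0,0],"dr":[0,0,0],"jaw":0.2},
    {"travel":[0,0,0],"dr":[0,0,0],"jaw":0.27},
    {"travel":[0,0,0],"dr":[0,0,0],"jaw":0.27},
    {"travel":[0,0,0],"dr":[0,0,0],"jaw":0.27},
  ],
)

```text
time_s: 5.28
ee_pos: [0.5731, -0.2864, 0.0461]
orientation: [2.902, 1.203, 0.0]
contact_force: [0.1, 0.2, 0.2]
gripper_width: 0.0229
finger_force: 0.2
```

send_rows(
  motion=[
    {"travel":[0,0,-0.08],"dr":[0,0,0],"jaw":0.27},
    {"travel":[0,0,-0.2],"dr":[0,0,0],"jaw":0.27},
    {"travel":[0,0,-0.4],"dr":[0,0,0],"jaw":0.27},
    {"travel":[0,0,-0.6],"dr":[0,0,0],"jaw":0.27},
    {"travel":[0,0,-0.6],"dr":[0,0,0],"jaw":0.27},
  ],
)

```text
time_s: 5.9
ee_pos: [0.5761, -0.2872, 0.2032]
orientation: [2.894, 1.2, 0.011]
contact_force: [-0.4, -0.4, 0.6]
gripper_width: 0.0229
finger_force: 0.0
```

```bash
cat > m.py <<'E'
from h import *
np.set_printoptions(precision=4,suppress=True)
plan([.576,-.282,.24])
for c in("scene","top"):
    p,d=camera(c);P=cloud(c,d);h=cv2.cvtColor(p,cv2.COLOR_BGR2HSV).astype(int);cv2.imwrite(f"pics/{c}1.png",p)
    y=(abs(P[...,0]-.575)<.08)&(abs(P[...,1]+.283)<.055)&(h[...,0]>15)&(h[...,0]<35)&(h[...,1]>(120 if c=="scene" else 80))&(P[...,2]<.08)&(P[...,2]>.003);Q=P[y]
    print(c,"yellow",y.sum(),Q.min(0),Q.max(0),(Q.min(0)+Q.max(0))/2)
    t=Q[Q[:,2]>.035];print("bowl mid",(t.min(0)+t.max(0))/2,np.ptp(t,axis=0));t=Q[Q[:,2]<.012];print("foot",t.mean(0) if len(t) else 0)
    for q in spot_point(c,"yellow_cup")[:2]:print(q["score"],w(c,q["centre"])[:3])
E
python3 m.py; python3 -c "
import cv2
a=cv2.imread('pics/scene1.png');cv2.imwrite('pics/g3.png',cv2.resize(a[100:200,270:400],None,fx=6,fy=6,interpolation=2))"
```

```text
travel [ 0.015 -0.013 -0.147] dr [0. 0. 0.] t 5.9 pos [ 0.5761 -0.2872  0.2032] F [-0.4 -0.4  0.6] w 0.0229 q [ 0.77  0.35 -0.44  1.51  0.15  1.31 -0.47]
scene yellow 178 [ 0.5503 -0.2967  0.0031] [ 0.5934 -0.25    0.0519] [ 0.5719 -0.2733  0.0275]
bowl mid [ 0.5719 -0.2733  0.0435] [0.043  0.0467 0.0168]
foot [ 0.5676 -0.2656  0.0071]
0.58 [ 0.5703 -0.2757  0.0016]
top yellow 203 [ 0.5522 -0.2993  0.003 ] [ 0.5915 -0.2574  0.0524] [ 0.5719 -0.2783  0.0277]
bowl mid [ 0.5716 -0.2783  0.0438] [0.0388 0.0419 0.0173]
foot [ 0.5673 -0.2669  0.0062]
0.71 [ 0.5716 -0.278   0.0039]
0.53 [0.4243 0.3512 0.0289]
```

View pics/g3.png

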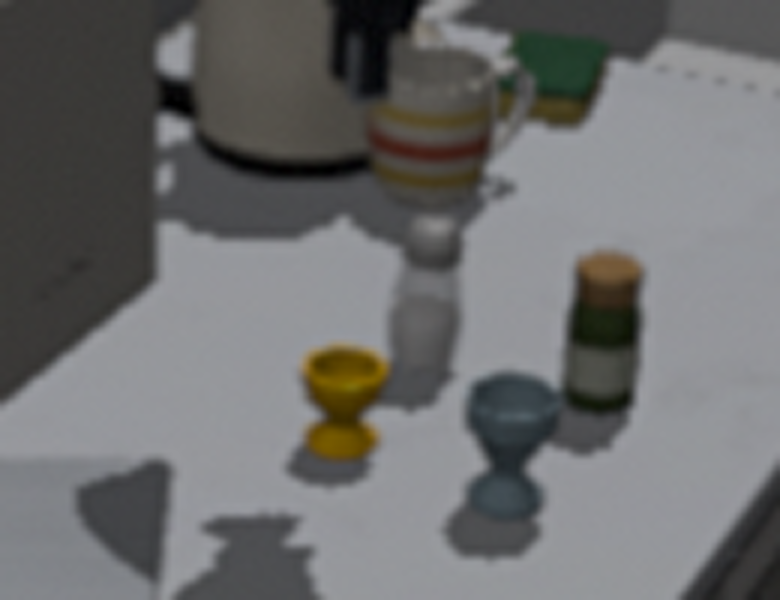

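Upright and unharmed at about (0.572,-0.276). I'll measure the real finger geometry before trying again.

```bash
python3 - <<'E'
from h import *
np.set_printoptions(precision=3,suppress=True)
s=robot.sense();r=R.from_rotvec(s["orientation"]);e=np.array(s["ee_pos"])
for c in("scene","top"):
    p,d=camera(c);P=cloud(c,d);L=(P-e)@r.as_matrix()
    k=(abs(L[...,0])<.05)&(abs(L[...,1])<.07)&(L[...,2]>-.06)&(L[...,2]<.06);Q=L[k];print(c,k.sum())
    for a in np.arange(-.06,.06,.008):
        q=Q[(Q[:,2]>=a)&(Q[:,2]<a+.008)]
        if len(q):print(round(a,3),len(q),"x",q[:,0].min().round(3),q[:,0].max().round(3),"y",np.sort(q[:,1])[[0,len(q)//2,-1]])
E
```

```text
scene 223
-0.06 37 x -0.011 0.016 y [-0.052 -0.035  0.048]
-0.052 40 x -0.01 0.015 y [-0.05  -0.042  0.033]
-0.044 24 x -0.01 0.014 y [-0.043  0.011  0.033]
-0.036 24 x -0.004 0.013 y [-0.03  -0.02   0.019]
-0.028 29 x -0.005 0.015 y [-0.029 -0.02   0.017]
-0.02 29 x -0.005 0.013 y [-0.027 -0.019  0.016]
-0.012 25 x -0.008 0.014 y [-0.026 -0.019  0.017]
-0.004 15 x -0.008 0.012 y [-0.02  -0.016  0.012]
top 57
-0.06 14 x -0.001 0.012 y [-0.043 -0.028 -0.02 ]
-0.052 21 x -0.003 0.011 y [-0.039 -0.023 -0.019]
-0.044 7 x 0.005 0.012 y [-0.025 -0.021 -0.016]
-0.036 1 x 0.005 0.005 y [-0.021 -0.021 -0.021]
-0.02 7 x 0.005 0.009 y [-0.018 -0.011  0.016]
-0.012 4 x 0.005 0.009 y [-0.016 -0.014  0.015]
-0.004 3 x 0.005 0.008 y [-0.015 -0.015  0.014]
```

```bash
python3 - <<'E'
from h import *
np.set_printoptions(precision=1,suppress=True)
s=robot.sense();r=R.from_rotvec(s["orientation"]);e=np.array(s["ee_pos"]);print(s["orientation"])
for c in("scene","top"):
    for z in(0,.005,.015,.025): print(c,z,px(c,r.apply([[0,-.02,z],[0,.02,z]])+e).ravel())
p,d=camera("scene");print(p[100:126,326:336].max(2))
print((d[100:126,331]*1000).astype(int))
plan([.55,-.14,.12],Rt(60))
E
```

```text
[-2.9 -1.2  0. ]
scene 0 [332.5 119.  328.3 113.9]
scene 0.005 [332.4 120.6 328.3 115.4]
scene 0.015 [332.3 123.7 328.1 118.4]
scene 0.025 [332.2 126.7 328.  121.4]
top 0 [399.3 201.9 410.5 190.6]
top 0.005 [398.7 202.1 409.8 190.9]
top 0.015 [397.4 202.6 408.3 191.5]
top 0.025 [396.1 203.1 406.9 192.1]
[[12 10 15 12 13 14 16 11  9 11]
 [13 12 14 14 13 14 13 10 12  8]
 [16 14 12  9 13 13 11 13 10 10]
 [23 14 11 14 14 12 13 10  9 10]
 [39 23 15 14 13 13 12 10 12 14]
 [45 24 14  6 11 15 11 11 17 19]
 [41 19 11 12 14 10 12 10 16 16]
 [41 14  8 15 15 14 10 10 12 15]
 [38 14 15 31 27 20  8 10 12 14]
 [36 15 24 43 40 24 10 11 10 23]
 [34 11 28 49 45 24 14 13 12 26]
 [30 11 28 49 45 26 13 14 12 30]
 [31 13 30 51 44 26 14 12 15 33]
 [31 15 33 50 46 24 14 14 15 32]
 [30 16 32 51 45 25 13 13 14 35]
 [34 18 32 51 43 23 19 15 12 38]
 [52 40 43 52 42 22 13 12 15 41]
 [70 63 57 55 41 20 10 11 16 44]
 [76 73 67 60 46 27 25 28 30 50]
 [75 76 68 60 55 47 48 51 55 67]
 [76 76 73 65 62 62 65 72 76 82]
 [76 75 75 73 68 64 70 77 84 87]
 [75 75 76 74 70 63 66 72 78 82]
 [76 76 76 75 72 63 61 64 70 73]
 [76 74 74 72 70 65 63 63 66 67]
 [68 61 56 53 48 52 61 69 69 70]]
[1203 1203 1245 1189 1192 1190 1196 1195 1193 1198 1215 1223 1219 1224
 1226 1228 1229 1228 1235 1240 1583 1581 1579 1586 1596 1604]
travel [ 0.3 -0.5  0.3] dr [-0.   0.  -0.1] t 6.25 pos [ 0.6 -0.3  0.2] F [ 0.1  0.1 -0.4] w 0.023 q [ 0.8  0.3 -0.4  1.5  0.1  1.3 -0.5]
```

```bash
python3 -c "
from h import *
plan([.54,-.165,.06],Rt(45))"
```

```text
travel [ 0.252 -0.433  0.54 ] dr [-0.001  0.     0.   ] t 6.25 pos [ 0.5723 -0.2861  0.1947] F [ 0.1  0.1 -0.4] w 0.023 q [ 0.77  0.35 -0.44  1.52  0.15  1.31 -0.47]
```

send_rows(
  motion=[
    {"travel":[0.15,-0.26,0.1],"dr":[0,0,0],"jaw":0},
    {"travel":[0.252,-0.433,0.25],"dr":[0,0,0],"jaw":0},
    {"travel":[0.252,-0.433,0.5],"dr":[0,0,0],"jaw":0},
    {"travel":[0.252,-0.433,0.66],"dr":[0,0,0],"jaw":0},
    {"travel":[0.252,-0.433,0.66],"dr":[0,0,0],"jaw":0},
  ],
)

```text
time_s: 6.88
ee_pos: [0.5369, -0.1638, 0.0268]
orientation: [-2.895, -1.201, 0.011]
contact_force: [-0.4, 0.4, 0.3]
gripper_width: -0.0
finger_force: 0.0
```

send_rows(
  motion=[
    {"travel":[0,0,0],"dr":[0,0,0],"jaw":0},
    {"travel":[0,0,0.005],"dr":[0,0,0],"jaw":0},
    {"travel":[0,0,0.01],"dr":[0,0,0],"jaw":0},
  ],
)

```text
time_s: 7.25
ee_pos: [0.5423, -0.166, 0.0302]
orientation: [2.9, 1.201, 0.003]
contact_force: [0.2, -0.0, -0.2]
gripper_width: -0.0004
finger_force: 0.0
```

send_rows(
  motion=[
    {"travel":[0,0,0.006],"dr":[0,0,0],"jaw":0},
    {"travel":[0,0,0.012],"dr":[0,0,0],"jaw":0},
    {"travel":[0,0,0.018],"dr":[0,0,0],"jaw":0},
    {"travel":[0,0,0.024],"dr":[0,0,0],"jaw":0},
  ],
)

```text
time_s: 7.75
ee_pos: [0.541, -0.1652, 0.0223]
orientation: [-2.902, -1.203, 0.0]
contact_force: [0.1, 0.6, -0.0]
gripper_width: -0.0
finger_force: 0.0
```

send_rows(
  motion=[
    {"travel":[0,0,0.007],"dr":[0,0,0],"jaw":0},
    {"travel":[0,0,0.014],"dr":[0,0,0],"jaw":0},
    {"travel":[0,0,0.021],"dr":[0,0,0],"jaw":0},
    {"travel":[0,0,0.028],"dr":[0,0,0],"jaw":0},
    {"travel":[0,0,0.028],"dr":[0,0,0],"jaw":0},
  ],
)

```text
time_s: 8.38
ee_pos: [0.5409, -0.1652, 0.0153]
orientation: [-2.902, -1.203, 0.0]
contact_force: [0.0, 0.3, -0.2]
gripper_width: 0.0
finger_force: 0.0
```

send_rows(
  motion=[
    {"travel":[0,0,0.006],"dr":[0,0,0],"jaw":0},
    {"travel":[0,0,0.012],"dr":[0,0,0],"jaw":0},
    {"travel":[0,0,0.016],"dr":[0,0,0],"jaw":0},
    {"travel":[0,0,0.016],"dr":[0,0,0],"jaw":0},
  ],
)

```text
time_s: 8.88
ee_pos: [0.5409, -0.1652, 0.0114]
orientation: [-2.902, -1.203, 0.0]
contact_force: [-0.0, -0.0, 0.3]
gripper_width: -0.0002
finger_force: 0.0
```

send_rows(
  motion=[
    {"travel":[0,0,0.006],"dr":[0,0,0],"jaw":0},
    {"travel":[0,0,0.012],"dr":[0,0,0],"jaw":0},
    {"travel":[0,0,0.012],"dr":[0,0,0],"jaw":0},
  ],
)

```text
time_s: 9.25
ee_pos: [0.5409, -0.1653, 0.0083]
orientation: [-2.902, -1.203, 0.0]
contact_force: [0.1, 0.7, 0.2]
gripper_width: 0.0001
finger_force: 0.0
```

send_rows(
  motion=[
    {"travel":[0,0,0.005],"dr":[0,0,0],"jaw":0},
    {"travel":[0,0,0.01],"dr":[0,0,0],"jaw":0},
    {"travel":[0,0,0.01],"dr":[0,0,0],"jaw":0},
  ],
)

```text
time_s: 9.62
ee_pos: [0.5409, -0.1653, 0.0059]
orientation: [-2.902, -1.203, 0.0]
contact_force: [-0.6, -0.3, -1.0]
gripper_width: -0.0001
finger_force: 0.0
```

send_rows(
  motion=[
    {"travel":[0,0,0.004],"dr":[0,0,0],"jaw":0},
    {"travel":[0,0,0.008],"dr":[0,0,0],"jaw":0},
    {"travel":[0,0,0.008],"dr":[0,0,0],"jaw":0},
  ],
)

```text
time_s: 10.0
ee_pos: [0.5409, -0.1653, 0.0039]
orientation: [-2.902, -1.203, 0.0]
contact_force: [0.6, 0.4, 0.5]
gripper_width: -0.0001
finger_force: 0.0
```

send_rows(
  motion=[
    {"travel":[0,0,0.004],"dr":[0,0,0],"jaw":0},
    {"travel":[0,0,0.008],"dr":[0,0,0],"jaw":0},
    {"travel":[0,0,0.008],"dr":[0,0,0],"jaw":0},
  ],
)

```text
time_s: 10.38
ee_pos: [0.5411, -0.1653, 0.0034]
orientation: [2.902, 1.203, -0.001]
contact_force: [-3.9, 0.8, 9.7]
gripper_width: 0.0001
finger_force: 5.0
```

The fingertips touch the counter at ee z = 3.6 mm, and the camera agrees. The tips are therefore only about 3.6 mm ahead of the reported TCP, not 25, which explains the shallow grasp. I'll correct for it.

```bash
python3 -c "
from h import *
plan([.572,-.276,.10],Rt(45))"
```

```text
travel [-0.226  0.4   -0.386] dr [0. 0. 0.] t 10.38 pos [ 0.5411 -0.1653  0.0034] F [-3.9  0.8  9.7] w 0.0001 q [ 0.65  0.41 -0.46  1.87  0.23  0.91 -0.71]
```

send_rows(
  motion=[
    {"travel":[0,0,-0.2],"dr":[0,0,0],"jaw":0.5},
    {"travel":[-0.05,0.1,-0.39],"dr":[0,0,0],"jaw":1},
    {"travel":[-0.226,0.4,-0.39],"dr":[0,0,0],"jaw":1},
    {"travel":[-0.226,0.4,-0.39],"dr":[0,0,0],"jaw":1},
    {"travel":[-0.226,0.4,-0.39],"dr":[0,0,0],"jaw":1},
  ],
)

```text
time_s: 11.0
ee_pos: [0.5713, -0.2788, 0.0991]
orientation: [2.904, 1.196, -0.001]
contact_force: [-0.2, 0.5, 0.5]
gripper_width: 0.0856
finger_force: 0.0
```

send_rows(
  motion=[
    {"travel":[0,0,0],"dr":[0,0,0],"jaw":1},
  ],
)

```text
time_s: 11.12
ee_pos: [0.5718, -0.2742, 0.0991]
orientation: [-2.9, -1.204, -0.0]
contact_force: [-0.6, 0.2, -0.2]
gripper_width: 0.0853
finger_force: 0.0
```

```bash
python3 -c "
from h import *
plan([.572,-.276,.017],Rt(45))"
```

```text
travel [-0.005  0.006  0.329] dr [-0.001 -0.     0.001] t 11.12 pos [ 0.5718 -0.2742  0.0991] F [-0.6  0.2 -0.2] w 0.0853 q [ 0.75  0.42 -0.44  1.64  0.19  1.13 -0.52]
```

send_rows(
  motion=[
    {"travel":[-0.005,0.006,0.15],"dr":[0,0,0],"jaw":1},
    {"travel":[-0.005,0.006,0.28],"dr":[0,0,0],"jaw":1},
    {"travel":[-0.005,0.006,0.329],"dr":[0,0,0],"jaw":1},
    {"travel":[-0.005,0.006,0.329],"dr":[0,0,0],"jaw":0.7},
    {"travel":[-0.005,0.006,0.329],"dr":[0,0,0],"jaw":0.6},
  ],
)

```text
time_s: 11.75
ee_pos: [0.5732, -0.2778, 0.0189]
orientation: [2.9, 1.203, 0.003]
contact_force: [1.2, -0.3, 0.7]
gripper_width: 0.0525
finger_force: 0.0
```

send_rows(
  motion=[
    {"travel":[0,0,0],"dr":[0,0,0],"jaw":0.5},
    {"travel":[0,0,0],"dr":[0,0,0],"jaw":0.4},
    {"travel":[0,0,0],"dr":[0,0,0],"jaw":0.4},
    {"travel":[0,0,0],"dr":[0,0,0],"jaw":0.4},
  ],
)

```text
time_s: 12.25
ee_pos: [0.5731, -0.278, 0.0194]
orientation: [2.9, 1.202, 0.003]
contact_force: [-1.0, 1.7, 4.6]
gripper_width: 0.042
finger_force: 59.7
```

send_rows(
  motion=[
    {"travel":[0,0,-0.03],"dr":[0,0,0],"jaw":0.4},
    {"travel":[0,0,-0.1],"dr":[0,0,0],"jaw":0.4},
    {"travel":[0,0,-0.2],"dr":[0,0,0],"jaw":0.4},
    {"travel":[0,0,-0.2],"dr":[0,0,0],"jaw":0.4},
    {"travel":[0,0,-0.2],"dr":[0,0,0],"jaw":0.4},
  ],
)

```text
time_s: 12.88
ee_pos: [0.5716, -0.2779, 0.067]
orientation: [2.902, 1.203, -0.001]
contact_force: [-1.3, -1.0, -1.3]
gripper_width: 0.0423
finger_force: 60.8
```

```bash
python3 - <<'E'
from h import *
plan([.576,-.282,.24])
p,d=camera("scene");a=p[125:185,290:370];q,_=camera("top");b=q[165:225,350:430]
P=cloud("scene",d);h=cv2.cvtColor(p,cv2.COLOR_BGR2HSV).astype(int)
y=(abs(P[...,0]-.573)<.06)&(abs(P[...,1]+.278)<.055)&(h[...,0]>15)&(h[...,0]<35)&(h[...,1]>120)&(P[...,2]<.15);Q=P[y];print(y.sum(),Q.min(0),Q.max(0))
cv2.imwrite("pics/g4.png",cv2.convertScaleAbs(np.vstack([cv2.resize(x,None,fx=5,fy=5,interpolation=2) for x in(a,b)]),alpha=1.7))
E
```

```text
travel [ 0.     0.024 -0.692] dr [0. 0. 0.] t 12.88 pos [ 0.5716 -0.2779  0.067 ] F [-1.3 -1.  -1.3] w 0.0423 q [ 0.75  0.45 -0.43  1.66  0.21  1.08 -0.52]
98 [ 0.54777264 -0.29315738  0.05018383] [ 0.59228294 -0.24104687  0.12267319]
```

View pics/g4.png

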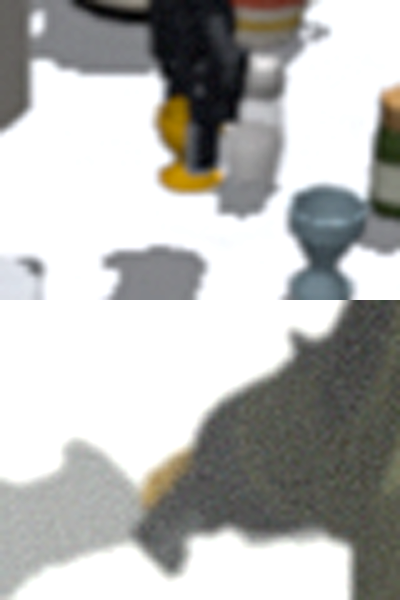

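The cup is gripped and hanging upright: foot at crop (195,180), well clear of its neighbours. I'll carry it to the plate.

```bash
python3 -c "
from h import *
plan([.60,-.12,.2],Rt(60)); plan([.632,.052,.2],Rt(75))"
```

```text
travel [ 0.527 -0.365 -0.535] dr [-0.001  0.    -0.125] t 12.97 pos [ 0.5712 -0.2776  0.0662] F [-0.6 -0.4 -0.9] w 0.0422 q [ 0.75  0.46 -0.43  1.66  0.21  1.08 -0.52]
travel [ 1.104 -0.761 -0.535] dr [-0.001  0.    -0.25 ] t 12.97 pos [ 0.5712 -0.2776  0.0662] F [-0.6 -0.4 -0.9] w 0.0422 q [ 0.75  0.46 -0.43  1.66  0.21  1.08 -0.52]
```

send_rows(
  motion=[
    {"travel":[0,0,-0.25],"dr":[0,0,0],"jaw":0.4},
    {"travel":[0.15,-0.1,-0.47],"dr":[0,0,-0.04],"jaw":0.4},
    {"travel":[0.35,-0.24,-0.535],"dr":[0,0,-0.08],"jaw":0.4},
    {"travel":[0.527,-0.365,-0.535],"dr":[0,0,-0.125],"jaw":0.4},
    {"travel":[0.527,-0.365,-0.535],"dr":[0,0,-0.125],"jaw":0.4},
  ],
)

```text
time_s: 13.6
ee_pos: [0.6014, -0.1116, 0.2012]
orientation: [-2.709, -1.586, -0.004]
contact_force: [-0.4, 0.1, -0.5]
gripper_width: 0.0423
finger_force: 61.2
```

```bash
python3 -c "
from h import *
plan([.632,.052,.18],Rt(75))"
```

```text
travel [ 0.63  -0.214  0.087] dr [-0.    -0.002 -0.119] t 13.6 pos [ 0.6014 -0.1116  0.2012] F [-0.4  0.1 -0.5] w 0.0423 q [ 0.61  0.31 -0.57  1.58  0.17  1.3  -0.5 ]
```

send_rows(
  motion=[
    {"travel":[0.2,-0.07,0],"dr":[0,0,-0.04],"jaw":0.4},
    {"travel":[0.45,-0.15,0],"dr":[0,0,-0.08],"jaw":0.4},
    {"travel":[0.65,-0.22,0.05],"dr":[0,0,-0.12],"jaw":0.4},
    {"travel":[0.65,-0.22,0.087],"dr":[0,0,-0.12],"jaw":0.4},
    {"travel":[0.65,-0.22,0.087],"dr":[0,0,-0.12],"jaw":0.4},
  ],
)

```text
time_s: 14.22
ee_pos: [0.6332, 0.0468, 0.1771]
orientation: [-2.502, -1.898, 0.006]
contact_force: [1.1, -1.4, -1.5]
gripper_width: 0.0423
finger_force: 61.2
```

```bash
python3 - <<'E'
from h import *
plan([.632,.052,.127],Rt(75))
p,d=camera("scene");P=cloud("scene",d);h=cv2.cvtColor(p,cv2.COLOR_BGR2HSV).astype(int)
y=(abs(P[...,0]-.632)<.06)&(abs(P[...,1]-.052)<.06)&(h[...,0]>15)&(h[...,0]<35)&(h[...,1]>120)&(P[...,2]>.12)&(P[...,2]<.26);Q=P[y]
print(y.sum(),Q.min(0),Q.max(0));t=Q[Q[:,2]<Q[:,2].min()+.012];b=Q[Q[:,2]>Q[:,2].max()-.012];print(t.mean(0),b.mean(0))
a=p[150:250,210:340];cv2.imwrite("pics/g5.png",cv2.convertScaleAbs(cv2.resize(a,None,fx=6,fy=6,interpolation=2),alpha=1.5))
E
```

```text
travel [ 0.019 -0.01   0.201] dr [-0.002  0.001 -0.005] t 14.22 pos [0.6332 0.0468 0.1771] F [ 1.1 -1.4 -1.5] w 0.0423 q [ 0.4   0.4  -0.66  1.54  0.25  1.29 -0.57]
233 [0.60374216 0.02942444 0.15927008] [0.6556414  0.07296926 0.22861657]
[0.62526903 0.05873352 0.16473057] [0.61271626 0.06598001 0.22294383]
```

View pics/g5.png

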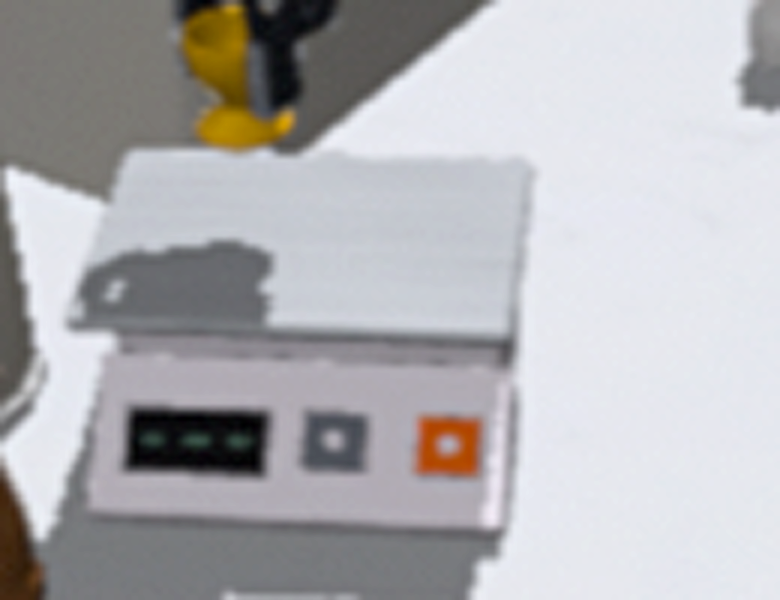

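Cup upright above the plate, bowl at crop (215,50) and foot at (245,127). I'll lower it, watching the force.

send_rows(
  motion=[
    {"travel":[0.015,-0.01,0.08],"dr":[0,0,0],"jaw":0.4},
    {"travel":[0.015,-0.01,0.15],"dr":[0,0,0],"jaw":0.4},
    {"travel":[0.015,-0.01,0.192],"dr":[0,0,0],"jaw":0.4},
    {"travel":[0.015,-0.01,0.196],"dr":[0,0,0],"jaw":0.4},
    {"travel":[0.015,-0.01,0.2],"dr":[0,0,0],"jaw":0.4},
  ],
)

```text
time_s: 14.9
ee_pos: [0.6331, 0.0524, 0.1296]
orientation: [2.502, 1.899, 0.001]
contact_force: [-0.6, -0.7, -1.3]
gripper_width: 0.0422
finger_force: 61.2
```

send_rows(
  motion=[
    {"travel":[0,0,0.004],"dr":[0,0,0],"jaw":0.4},
    {"travel":[0,0,0.008],"dr":[0,0,0],"jaw":0.4},
    {"travel":[0,0,0.008],"dr":[0,0,0],"jaw":0.4},
  ],
)

```text
time_s: 15.28
ee_pos: [0.6328, 0.0524, 0.1274]
orientation: [2.502, 1.9, 0.0]
contact_force: [0.9, -0.7, -1.1]
gripper_width: 0.0424
finger_force: 61.2
```

send_rows(
  motion=[
    {"travel":[0,0,0.004],"dr":[0,0,0],"jaw":0.4},
    {"travel":[0,0,0.008],"dr":[0,0,0],"jaw":0.4},
    {"travel":[0,0,0.008],"dr":[0,0,0],"jaw":0.4},
  ],
)

```text
time_s: 15.65
ee_pos: [0.6326, 0.0523, 0.1251]
orientation: [-2.502, -1.9, 0.0]
contact_force: [0.6, -0.5, -1.6]
gripper_width: 0.0421
finger_force: 61.2
```

send_rows(
  motion=[
    {"travel":[0,0,0.004],"dr":[0,0,0],"jaw":0.4},
    {"travel":[0,0,0.004],"dr":[0,0,0],"jaw":0.4},
  ],
)

```text
time_s: 15.9
ee_pos: [0.6328, 0.0525, 0.1245]
orientation: [2.502, 1.9, 0.0]
contact_force: [-0.2, 0.2, 1.1]
gripper_width: 0.0422
finger_force: 61.4
```

send_rows(
  motion=[
    {"travel":[0,0,0.002],"dr":[0,0,0],"jaw":0.5},
    {"travel":[0,0,0.002],"dr":[0,0,0],"jaw":0.55},
    {"travel":[0,0,0.002],"dr":[0,0,0],"jaw":0.62},
    {"travel":[0,0,0.002],"dr":[0,0,0],"jaw":0.75},
    {"travel":[0,0,0.002],"dr":[0,0,0],"jaw":0.9},
  ],
)

```text
time_s: 16.52
ee_pos: [0.6327, 0.0523, 0.1236]
orientation: [-2.502, -1.9, 0.0]
contact_force: [0.1, -0.4, 0.1]
gripper_width: 0.0769
finger_force: 0.0
```

send_rows(
  motion=[
    {"travel":[0,0,-0.05],"dr":[0,0,0],"jaw":1},
    {"travel":[0,0,-0.2],"dr":[0,0,0],"jaw":1},
    {"travel":[0,0,-0.4],"dr":[0,0,0],"jaw":1},
    {"travel":[0,0,-0.5],"dr":[0,0,0],"jaw":1},
    {"travel":[0,0,-0.5],"dr":[0,0,0],"jaw":0.5},
  ],
)

```text
time_s: 17.15
ee_pos: [0.6342, 0.053, 0.2522]
orientation: [2.499, 1.898, 0.007]
contact_force: [0.4, 0.1, -1.0]
gripper_width: 0.0699
finger_force: 0.0
```

```bash
cat > c.py <<'E'
from h import *
np.set_printoptions(precision=4,suppress=True)
O=np.array([.598,.0585,0]);a=np.radians(26.6);X=np.array([np.sin(a),-np.cos(a),0]);Y=np.array([np.cos(a),np.sin(a),0])
def cup():
    for c in("scene","top"):
        p,d=camera(c);P=cloud(c,d);h=cv2.cvtColor(p,cv2.COLOR_BGR2HSV).astype(int)
        y=(abs(P[...,0]-.632)<.07)&(abs(P[...,1]-.052)<.07)&(h[...,0]>15)&(h[...,0]<35)&(h[...,1]>(120 if c=="scene" else 80))&(P[...,2]>.107)&(P[...,2]<.17);Q=P[y]
        if not y.sum(): print(c,"none");continue
        t=Q[Q[:,2]>.14];print(c,y.sum(),"z",Q[:,2].min(),Q[:,2].max(),"bowl mid",(t.min(0)+t.max(0))/2,np.ptp(t,axis=0))
        q=Q[Q[:,2]<.12]
        if len(q):print("foot mid",(q.min(0)+q.max(0))/2,np.ptp(q,axis=0))
        for q in spot_point(c,"yellow_cup")[:1]:print(q["score"],w(c,q["centre"])[:3])
E
python3 - <<'E'
from c import *
cup()
K=O-.033*X-.066*Y+[0,0,.035];n=-np.sin(np.radians(38))*X+np.array([0,0,np.cos(np.radians(38))])
top=K+.0035*n;print("key top",top,"normal",n)
f=-X;az=np.degrees(np.arctan2(X[1],X[0]));print("az in",az)
p,d=camera("scene");P=cloud("scene",d);h=cv2.cvtColor(p,cv2.COLOR_BGR2HSV).astype(int)
o=(abs(P[...,0]-.524)<.04)&(abs(P[...,1]-.06)<.04)&(P[...,2]<.08)&(h[...,0]<18)&(h[...,1]>150);print("orange",o.sum(),P[o].mean(0))
for y in(90,180,-90,0):
    r=Rt(az+y,38,az);print(y,"tool z",r.apply([0,0,1]));plan(top+n*.12,r)
E
```

```text
scene 303 z 0.10711904683235084 0.15538075169579446 bowl mid [0.6295 0.0548 0.1478] [0.0442 0.0456 0.0152]
foot mid [0.6287 0.0579 0.1135] [0.037  0.0345 0.0127]
0.66 [0.6304 0.054  0.1052]
top none
key top [0.5232 0.0604 0.0378] normal [-0.2757  0.5505  0.788 ]
az in -63.4
orange 70 [0.5237 0.0617 0.0371]
90 tool z [ 0.2757 -0.5505 -0.788 ]
travel [ 0.135 -0.625  0.461] dr [-0.299 -0.131  0.384] t 17.35 pos [0.632  0.0521 0.2472] F [-0.1  0.  -0.5] w 0.0428 q [ 0.4   0.36 -0.68  1.45  0.22  1.41 -0.55]
180 tool z [ 0.2757 -0.5505 -0.788 ]
travel [ 0.135 -0.625  0.461] dr [-0.118 -0.302 -0.338] t 17.35 pos [0.632  0.0521 0.2472] F [-0.1  0.  -0.5] w 0.0428 q [ 0.4   0.36 -0.68  1.45  0.22  1.41 -0.55]
-90 tool z [ 0.2757 -0.5505 -0.788 ]
travel [ 0.135 -0.625  0.461] dr [ 0.16  -0.363 -1.052] t 17.35 pos [0.632  0.0521 0.2472] F [-0.1  0.  -0.5] w 0.0428 q [ 0.4   0.36 -0.68  1.45  0.22  1.41 -0.55]
0 tool z [ 0.2757 -0.5505 -0.788 ]
travel [ 0.135 -0.625  0.461] dr [-0.377  0.147  1.096] t 17.35 pos [0.632  0.0521 0.2472] F [-0.1  0.  -0.5] w 0.0428 q [ 0.4   0.36 -0.68  1.45  0.22  1.41 -0.55]
```

The cup stands upright on the plate at about (0.630,0.053). Next is the tare pose, with the pads' narrow side under the edge: first the tilt at a standoff.

```bash
cat >> c.py <<'E'
n=-np.sin(np.radians(38))*X+np.array([0,0,np.cos(np.radians(38))]);up=np.cross(Y,n);up*=np.sign(up[2])
key=O-.033*X-.066*Y+[0,0,.035]+.0035*n-.002*up
az=np.degrees(np.arctan2(X[1],X[0]));RT=Rt(az+180,38,az)
E
python3 -c "
from c import *
plan(key+.16*n+[0,0,.03],RT)"
```

```text
travel [ 0.212 -0.696  0.22 ] dr [-0.118 -0.302 -0.338] t 17.35 pos [0.632  0.0521 0.2472] F [-0.1  0.  -0.5] w 0.0428 q [ 0.4   0.36 -0.68  1.45  0.22  1.41 -0.55]
```

send_rows(
  motion=[
    {"travel":[0.06,-0.2,-0.05],"dr":[-0.01,-0.03,-0.05],"jaw":0},
    {"travel":[0.12,-0.4,0],"dr":[-0.04,-0.1,-0.12],"jaw":0},
    {"travel":[0.212,-0.696,0.1],"dr":[-0.07,-0.18,-0.2],"jaw":0},
    {"travel":[0.212,-0.696,0.2],"dr":[-0.118,-0.302,-0.338],"jaw":0},
    {"travel":[0.212,-0.696,0.22],"dr":[-0.118,-0.302,-0.338],"jaw":0},
  ],
)

```text
time_s: 17.98
ee_pos: [0.477, 0.1508, 0.1916]
orientation: [1.453, 2.159, -0.42]
contact_force: [0.9, 0.1, -0.3]
gripper_width: -0.0003
finger_force: 0.0
```

send_rows(
  motion=[
    {"travel":[0,0,0],"dr":[0,0,0],"jaw":0},
    {"travel":[0,0,0],"dr":[0,0,0],"jaw":0},
    {"travel":[0,0,0],"dr":[0,0,0],"jaw":0},
  ],
)

```text
time_s: 18.35
ee_pos: [0.4806, 0.1488, 0.1944]
orientation: [1.472, 2.151, -0.414]
contact_force: [0.5, -1.1, -0.1]
gripper_width: 0.0003
finger_force: 0.0
```

```bash
python3 -c "
from c import *
plan(key+.10*n,RT);print(R.from_rotvec(robot.sense()['orientation']).apply([0,0,1]),-n)"
```

```text
travel [ 0.06  -0.003  0.341] dr [-0.013 -0.034 -0.041] t 18.35 pos [0.4806 0.1488 0.1944] F [ 0.5 -1.1 -0.1] w 0.0003 q [ 0.06  0.21 -0.88  1.88  0.7   1.45 -0.66]
[ 0.2283 -0.5083 -0.8304] [ 0.2757 -0.5505 -0.788 ]
```

send_rows(
  motion=[
    {"travel":[0,0,0.1],"dr":[-0.013,-0.034,-0.041],"jaw":0},
    {"travel":[0.06,-0.003,0.2],"dr":[-0.013,-0.034,-0.041],"jaw":0},
    {"travel":[0.06,-0.003,0.341],"dr":[-0.013,-0.034,-0.041],"jaw":0},
    {"travel":[0.06,-0.003,0.341],"dr":[-0.013,-0.034,-0.041],"jaw":0},
    {"travel":[0.06,-0.003,0.341],"dr":[-0.013,-0.034,-0.041],"jaw":0},
  ],
)

```text
time_s: 18.98
ee_pos: [0.4946, 0.1184, 0.1159]
orientation: [1.33, 2.162, -0.457]
contact_force: [-0.1, 0.3, 0.8]
gripper_width: 0.0002
finger_force: 0.0
```

```bash
python3 - <<'E'
from c import *
plan(key+.04*n,RT)
s=robot.sense();r=R.from_rotvec(s["orientation"]);e=np.array(s["ee_pos"])
for c in("scene","top"):
    p,d=camera(c);P=cloud(c,d);L=(P-e)@r.as_matrix();cv2.imwrite(f"pics/{c}2.png",p)
    k=(abs(L[...,0])<.03)&(abs(L[...,1])<.04)&(L[...,2]>-.06)&(L[...,2]<.04);Q=L[k];print(c,k.sum())
    for a in np.arange(-.06,.04,.008):
        q=Q[(Q[:,2]>=a)&(Q[:,2]<a+.008)]
        if len(q):print(round(a,3),len(q),"x",q[:,0].min().round(3),q[:,0].max().round(3),"y",q[:,1].min().round(3),q[:,1].max().round(3))
    print(px(c,[key,key+.1*n,e,e+r.apply([0,0,.0036])]).round(1).tolist())
E
```

```text
travel [-0.004 -0.002  0.246] dr [0.001 0.    0.001] t 18.98 pos [0.4946 0.1184 0.1159] F [-0.1  0.3  0.8] w 0.0002 q [ 0.03  0.31 -0.84  1.99  0.88  1.35 -0.73]
scene 73
-0.06 25 x 0.004 0.015 y -0.038 0.036
-0.052 15 x 0.0 0.016 y -0.033 0.03
-0.044 2 x 0.008 0.015 y -0.017 -0.008
-0.036 5 x 0.012 0.013 y -0.005 0.005
-0.028 7 x 0.008 0.013 y -0.013 0.005
-0.02 5 x 0.008 0.013 y -0.013 0.006
-0.012 6 x 0.008 0.012 y -0.012 0.009
-0.004 8 x 0.007 0.012 y -0.009 0.005
[[284.5, 224.3], [281.5, 214.1], [281.3, 214.3], [281.4, 214.7]]
top 291
-0.06 85 x -0.015 0.009 y -0.04 0.038
-0.052 76 x -0.017 0.01 y -0.033 0.038
-0.044 37 x -0.016 0.01 y -0.031 0.03
-0.036 21 x -0.014 0.008 y -0.015 0.014
-0.028 20 x -0.014 -0.0 y -0.013 0.013
-0.02 25 x -0.015 -0.007 y -0.013 0.014
-0.012 22 x -0.015 -0.005 y -0.012 0.012
-0.004 5 x -0.014 -0.01 y -0.006 0.005
[[264.4, 220.0], [242.8, 228.3], [242.2, 228.4], [243.0, 228.1]]
```

send_rows(
  motion=[
    {"travel":[-0.004,-0.002,0.1],"dr":[0,0,0],"jaw":0},
    {"travel":[-0.004,-0.002,0.2],"dr":[0,0,0],"jaw":0},
    {"travel":[-0.004,-0.002,0.27],"dr":[0,0,0],"jaw":0},
    {"travel":[-0.004,-0.002,0.3],"dr":[0,0,0],"jaw":0},
    {"travel":[-0.004,-0.002,0.3],"dr":[0,0,0],"jaw":0},
  ],
)

```text
time_s: 19.7
ee_pos: [0.5145, 0.0757, 0.0558]
orientation: [1.327, 2.164, -0.46]
contact_force: [-0.2, 0.8, -0.5]
gripper_width: -0.0
finger_force: 0.0
```

send_rows(
  motion=[
    {"travel":[0,0,0.01],"dr":[0,0,0],"jaw":0},
    {"travel":[0,0,0.02],"dr":[0,0,0],"jaw":0},
    {"travel":[0,0,0.03],"dr":[0,0,0],"jaw":0},
    {"travel":[0,0,0.03],"dr":[0,0,0],"jaw":0},
  ],
)

```text
time_s: 20.2
ee_pos: [0.5166, 0.0717, 0.0502]
orientation: [1.327, 2.164, -0.459]
contact_force: [0.4, 0.7, -0.1]
gripper_width: 0.0
finger_force: 0.0
```

```bash
python3 -c "
from c import *
plan(key+.0036*n,RT);s=robot.sense();print(np.dot(s['contact_force'],n))
p,d=camera('scene');cv2.imwrite('pics/k.png',cv2.convertScaleAbs(cv2.resize(p[180:250,230:330],None,fx=7,fy=7,interpolation=2),alpha=1.5))"
```

```text
travel [-0.003  0.003  0.057] dr [0.001 0.    0.003] t 20.2 pos [0.5166 0.0717 0.0502] F [ 0.4  0.7 -0.1] w 0.0 q [ 0.06  0.4  -0.76  2.05  1.    1.23 -0.79]
0.1543226394102627
```

View pics/k.png

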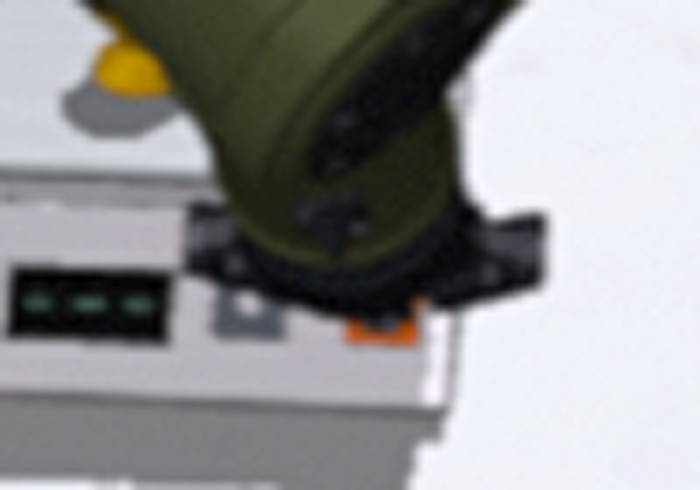

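The tip sits over the orange key at crop (385,318), well clear of the grey one at (250,315). Closing in.

send_rows(
  motion=[
    {"travel":[-0.003,0.003,0.01],"dr":[0,0,0],"jaw":0},
    {"travel":[-0.003,0.003,0.02],"dr":[0,0,0],"jaw":0},
    {"travel":[-0.003,0.003,0.03],"dr":[0,0,0],"jaw":0},
    {"travel":[-0.003,0.003,0.04],"dr":[0,0,0],"jaw":0},
    {"travel":[-0.003,0.003,0.04],"dr":[0,0,0],"jaw":0},
  ],
)

```text
time_s: 20.88
ee_pos: [0.5203, 0.0659, 0.0426]
orientation: [1.327, 2.164, -0.46]
contact_force: [0.1, -0.1, -0.6]
gripper_width: -0.0
finger_force: 0.0
```

send_rows(
  motion=[
    {"travel":[0,0,0.004],"dr":[0,0,0],"jaw":0},
    {"travel":[0,0,0.008],"dr":[0,0,0],"jaw":0},
    {"travel":[0,0,0.008],"dr":[0,0,0],"jaw":0},
  ],
)

```text
time_s: 21.25
ee_pos: [0.5209, 0.065, 0.0412]
orientation: [1.327, 2.164, -0.459]
contact_force: [0.2, 0.4, -0.2]
gripper_width: -0.0002
finger_force: 0.0
```

send_rows(
  motion=[
    {"travel":[0,0,0.004],"dr":[0,0,0],"jaw":0},
    {"travel":[0,0,0.008],"dr":[0,0,0],"jaw":0},
    {"travel":[0,0,0.008],"dr":[0,0,0],"jaw":0},
  ],
)

```text
time_s: 21.62
ee_pos: [0.5214, 0.0639, 0.0396]
orientation: [1.327, 2.164, -0.459]
contact_force: [0.1, -0.5, 0.1]
gripper_width: 0.0001
finger_force: 0.0
```

send_rows(
  motion=[
    {"travel":[0,0,0.004],"dr":[0,0,0],"jaw":0},
    {"travel":[0,0,0.006],"dr":[0,0,0],"jaw":0},
    {"travel":[0,0,0.006],"dr":[0,0,0],"jaw":0},
  ],
)

```text
time_s: 22.0
ee_pos: [0.5219, 0.0632, 0.0386]
orientation: [1.327, 2.164, -0.459]
contact_force: [-0.6, 0.9, 0.8]
gripper_width: 0.0001
finger_force: 0.5
```

send_rows(
  motion=[
    {"travel":[0,0,0.004],"dr":[0,0,0],"jaw":0},
    {"travel":[0,0,0.004],"dr":[0,0,0],"jaw":0},
  ],
)

```text
time_s: 22.25
ee_pos: [0.5222, 0.0628, 0.038]
orientation: [1.327, 2.163, -0.459]
contact_force: [-2.5, 0.6, 4.8]
gripper_width: 0.0001
finger_force: 2.1
```

send_rows(
  motion=[
    {"travel":[0,0,0.004],"dr":[0,0,0],"jaw":0},
    {"travel":[0,0,0.004],"dr":[0,0,0],"jaw":0},
  ],
)

```text
time_s: 22.5
ee_pos: [0.5224, 0.0624, 0.0374]
orientation: [1.327, 2.163, -0.459]
contact_force: [-4.2, 2.0, 6.9]
gripper_width: -0.0
finger_force: 3.6
```

send_rows(
  motion=[
    {"travel":[0,0,0.003],"dr":[0,0,0],"jaw":0},
    {"travel":[0,0,0.003],"dr":[0,0,0],"jaw":0},
  ],
)

```text
time_s: 22.75
ee_pos: [0.5224, 0.0623, 0.0372]
orientation: [1.326, 2.163, -0.459]
contact_force: [-6.0, 4.6, 9.5]
gripper_width: -0.0003
finger_force: 5.3
```

About 12 N on the key. I'll hold for half a second, then retreat.

send_rows(
  motion=[
    {"travel":[0,0,0],"dr":[0,0,0],"jaw":0},
    {"travel":[0,0,0],"dr":[0,0,0],"jaw":0},
    {"travel":[0,0,0],"dr":[0,0,0],"jaw":0},
    {"travel":[0,0,0],"dr":[0,0,0],"jaw":0},
  ],
)

```text
time_s: 23.25
ee_pos: [0.5225, 0.0623, 0.0372]
orientation: [1.326, 2.163, -0.459]
contact_force: [-5.0, 3.5, 8.8]
gripper_width: 0.0
finger_force: 5.3
```

send_rows(
  motion=[
    {"travel":[0,0,-0.02],"dr":[0,0,0],"jaw":0},
    {"travel":[0,0,-0.15],"dr":[0,0,0],"jaw":0},
    {"travel":[0,0,-0.35],"dr":[0,0,0],"jaw":0},
    {"travel":[0,0,-0.55],"dr":[0,0,0],"jaw":0},
    {"travel":[0,0,-0.7],"dr":[0,0,0],"jaw":0},
  ],
)

```text
time_s: 23.88
ee_pos: [0.4739, 0.1591, 0.1757]
orientation: [1.327, 2.164, -0.457]
contact_force: [0.3, 0.6, -0.5]
gripper_width: 0.0002
finger_force: 0.0
```

```bash
python3 - <<'E'
from c import *
for c in("scene","top"):
    p,d=camera(c);P=cloud(c,d)
    for n_ in("egg_brown","egg_white","egg_cream","egg_rack"):
        for q in spot_point(c,n_)[:2]:
            W=w(c,q["centre"])[:3]
            if .4<W[0]<.6 and .28<W[1]<.42: print(c,n_,round(q["score"],2),W)
    h=cv2.cvtColor(p,cv2.COLOR_BGR2HSV).astype(int)
    m=(abs(P[...,0]-.486)<.033)&(abs(P[...,1]-.347)<.033)&(P[...,2]>.03)&(P[...,2]<.09)&(h[...,0]<14)&(h[...,1]>90);Q=P[m]
    if len(Q):
        print("brown",len(Q),Q.min(0),Q.max(0))
        # sphere-ish fit on the lower half, egg equator radius 22
        from scipy.optimize import least_squares
        prof=lambda q,x:np.sqrt(((q[:,:2]-x[:2])**2).sum(1)/.022**2+((q[:,2]-.034)/np.where(q[:,2]>.034,.031,.022))**2)-1
        print("ellipsoid fit",least_squares(lambda x:prof(Q,x),[.486,.347],loss="soft_l1",f_scale=.1).x)
cup()
s=robot.sense();plan([.486,.347,.16],Rt(172.5));plan([.486,.347,.16],Rt(-7.5))
E
```

```text
scene egg_brown 0.61 [0.4864 0.3478 0.0296]
scene egg_white 0.87 [0.4216 0.3531 0.0355]
scene egg_cream 0.88 [0.5469 0.3434 0.0291]
scene egg_rack 0.62 [0.4878 0.3519 0.0023]
brown 308 [0.4643 0.3386 0.0301] [0.4982 0.3703 0.065 ]
ellipsoid fit [0.4875 0.3472]
top egg_brown 0.49 [0.4884 0.3453 0.0309]
top egg_cream 0.58 [0.5535 0.3328 0.0354]
top egg_rack 0.68 [0.4871 0.3433 0.0018]
brown 124 [0.4699 0.3242 0.0426] [0.5032 0.3585 0.0674]
ellipsoid fit [0.4879 0.3457]
scene 105 z 0.10773070001697839 0.15507419628578087 bowl mid [0.6353 0.0611 0.1476] [0.0316 0.0343 0.015 ]
foot mid [0.6416 0.0659 0.1115] [0.0123 0.0136 0.0075]
0.51 [0.629  0.0532 0.106 ]
top 240 z 0.10811288023228731 0.15707665562951914 bowl mid [0.6307 0.0515 0.1487] [0.0425 0.0412 0.0168]
foot mid [0.6167 0.0491 0.1107] [0.0064 0.0268 0.0052]
0.7 [0.6337 0.0501 0.1093]
travel [ 0.549  0.386 -0.36 ] dr [-0.154  0.291 -0.445] t 24.57 pos [0.474  0.1576 0.1739] F [-0.  -0.3  0.3] w 0.0 q [-0.    0.25 -0.89  1.92  0.79  1.46 -0.69]
travel [ 0.549  0.386 -0.36 ] dr [0.341 0.181 0.992] t 24.57 pos [0.474  0.1576 0.1739] F [-0.  -0.3  0.3] w 0.0 q [-0.    0.25 -0.89  1.92  0.79  1.46 -0.69]
```

send_rows(
  motion=[
    {"travel":[0.1,0.08,-0.1],"dr":[-0.03,0.05,-0.08],"jaw":0.5},
    {"travel":[0.25,0.18,-0.2],"dr":[-0.06,0.11,-0.17],"jaw":1},
    {"travel":[0.4,0.28,-0.3],"dr":[-0.09,0.17,-0.26],"jaw":1},
    {"travel":[0.549,0.386,-0.36],"dr":[-0.12,0.23,-0.35],"jaw":1},
    {"travel":[0.549,0.386,-0.36],"dr":[-0.154,0.291,-0.445],"jaw":1},
  ],
)

```text
time_s: 25.2
ee_pos: [0.4843, 0.3516, 0.16]
orientation: [0.453, 2.999, -0.098]
contact_force: [0.1, -1.7, -0.4]
gripper_width: 0.0852
finger_force: 0.0
```

```bash
python3 -c "
from h import *
plan([.4875,.3465,.12],Rt(172.5))"
```

```text
travel [ 0.    -0.008  0.162] dr [-0.027  0.053 -0.081] t 25.2 pos [0.4843 0.3516 0.16  ] F [ 0.1 -1.7 -0.4] w 0.0852 q [ 0.13  0.45 -1.1   1.68  0.55  1.29  0.18]
```

send_rows(
  motion=[
    {"travel":[0,-0.008,0.05],"dr":[-0.027,0.053,-0.081],"jaw":1},
    {"travel":[0,-0.008,0.162],"dr":[-0.027,0.053,-0.081],"jaw":1},
    {"travel":[0,-0.008,0.162],"dr":[-0.027,0.053,-0.081],"jaw":1},
    {"travel":[0,-0.008,0.162],"dr":[-0.027,0.053,-0.081],"jaw":1},
  ],
)

```text
time_s: 25.7
ee_pos: [0.489, 0.3429, 0.1211]
orientation: [0.219, 3.129, -0.008]
contact_force: [-0.7, 0.7, 0.0]
gripper_width: 0.0853
finger_force: 0.0
```

```bash
python3 - <<'E'
from h import *
np.set_printoptions(precision=3,suppress=True)
plan([.4875,.3465,.09],Rt(172.5));plan([.4875,.3465,.028],Rt(172.5))
s=robot.sense();r=R.from_rotvec(s["orientation"]);e=np.array(s["ee_pos"])
c="scene";p,d=camera(c);P=cloud(c,d);L=(P-e)@r.as_matrix();cv2.imwrite(f"pics/{c}3.png",p)
k=(abs(L[...,0])<.03)&(abs(L[...,1])<.08)&(L[...,2]>-.06)&(L[...,2]<.04);Q=L[k]
for a in np.arange(-.06,.04,.008):
    q=Q[(Q[:,2]>=a)&(Q[:,2]<a+.008)]
    if len(q):print(round(a,3),len(q),"x",q[:,0].min().round(3),q[:,0].max().round(3),"y",q[:,1].min().round(3),q[:,1].max().round(3))
E
```

```text
travel [0.009 0.014 0.124] dr [-0.002  0.003 -0.004] t 25.7 pos [0.489 0.343 0.121] F [-0.7  0.7  0. ] w 0.0853 q [ 0.21  0.54 -1.13  1.7   0.52  1.24  0.39]
travel [0.01  0.015 0.372] dr [-0.002  0.003 -0.004] t 25.7 pos [0.489 0.343 0.121] F [-0.7  0.7  0. ] w 0.0853 q [ 0.21  0.54 -1.13  1.7   0.52  1.24  0.39]
-0.06 94 x -0.007 0.016 y -0.071 0.075
-0.052 48 x -0.01 0.013 y -0.053 0.059
-0.044 65 x -0.01 0.013 y -0.055 0.058
-0.036 65 x -0.009 0.013 y -0.056 0.058
-0.028 63 x -0.01 0.013 y -0.054 0.058
-0.02 48 x -0.009 0.013 y -0.053 0.057
-0.012 9 x -0.008 0.009 y -0.05 0.05
```

send_rows(
  motion=[
    {"travel":[0.01,0.015,0.12],"dr":[-0.002,0.003,-0.004],"jaw":1},
    {"travel":[0.01,0.015,0.24],"dr":[-0.002,0.003,-0.004],"jaw":1},
    {"travel":[0.01,0.015,0.34],"dr":[-0.002,0.003,-0.004],"jaw":1},
    {"travel":[0.01,0.015,0.384],"dr":[-0.002,0.003,-0.004],"jaw":1},
    {"travel":[0.01,0.015,0.384],"dr":[-0.002,0.003,-0.004],"jaw":0.8},
  ],
)

```text
time_s: 26.38
ee_pos: [0.4876, 0.3456, 0.0241]
orientation: [-0.207, -3.133, 0.002]
contact_force: [0.4, -0.1, 0.3]
gripper_width: 0.0699
finger_force: 0.0
```

```bash
python3 -c "
from h import *
plan([.4877,.3465,.0245],Rt(172.5))"
```

```text
travel [ 0.     0.003 -0.002] dr [-0.001 -0.001 -0.001] t 26.38 pos [0.4876 0.3456 0.0241] F [ 0.4 -0.1  0.3] w 0.0699 q [ 0.14  0.65 -1.03  1.77  0.62  1.1   0.33]
```

send_rows(
  motion=[
    {"travel":[0,0.003,0],"dr":[0,0,0],"jaw":0.65},
    {"travel":[0,0.003,0],"dr":[0,0,0],"jaw":0.55},
    {"travel":[0,0.003,0],"dr":[0,0,0],"jaw":0.48},
    {"travel":[0,0.003,0],"dr":[0,0,0],"jaw":0.42},
    {"travel":[0,0.003,0],"dr":[0,0,0],"jaw":0.42},
  ],
)

```text
time_s: 27.0
ee_pos: [0.4885, 0.3466, 0.0252]
orientation: [0.208, 3.135, -0.001]
contact_force: [-1.5, -0.5, 5.9]
gripper_width: 0.0416
finger_force: 60.1
```

send_rows(
  motion=[
    {"travel":[0,0,-0.02],"dr":[0,0,0],"jaw":0.42},
    {"travel":[0,0,-0.06],"dr":[0,0,0],"jaw":0.42},
    {"travel":[0,0,-0.12],"dr":[0,0,0],"jaw":0.42},
    {"travel":[0,0,-0.12],"dr":[0,0,0],"jaw":0.42},
  ],
)

```text
time_s: 27.5
ee_pos: [0.4888, 0.3471, 0.056]
orientation: [0.208, 3.134, 0.001]
contact_force: [0.1, -0.1, 0.2]
gripper_width: 0.042
finger_force: 60.7
```

The egg is held (42 mm, 60 N). I'll lift high and carry it above the pepper mill's height.

```bash
python3 -c "
from h import *
plan([.489,.347,.24],Rt(172.5));plan([.53,.20,.24],Rt(150))"
```

```text
travel [-0.001  0.    -0.736] dr [ 0.     0.    -0.001] t 27.5 pos [0.4888 0.3471 0.056 ] F [ 0.1 -0.1  0.2] w 0.042 q [ 0.16  0.61 -1.07  1.75  0.59  1.14  0.35]
travel [-0.242 -0.561 -0.736] dr [0.    0.    0.187] t 27.5 pos [0.4888 0.3471 0.056 ] F [ 0.1 -0.1  0.2] w 0.042 q [ 0.16  0.61 -1.07  1.75  0.59  1.14  0.35]
```

send_rows(
  motion=[
    {"travel":[0,0,-0.12],"dr":[0,0,0],"jaw":0.42},
    {"travel":[0,0,-0.28],"dr":[0,0,0],"jaw":0.42},
    {"travel":[0,0,-0.45],"dr":[0,0,0],"jaw":0.42},
    {"travel":[0,0,-0.62],"dr":[0,0,0],"jaw":0.42},
    {"travel":[-0.03,-0.06,-0.736],"dr":[0,0,0.02],"jaw":0.42},
  ],
)

```text
time_s: 28.12
ee_pos: [0.4929, 0.3323, 0.2404]
orientation: [-0.27, -3.13, -0.001]
contact_force: [0.7, 0.1, -1.9]
gripper_width: 0.0417
finger_force: 60.9
```

send_rows(
  motion=[
    {"travel":[-0.04,-0.1,0],"dr":[0,0,0.03],"jaw":0.42},
    {"travel":[-0.09,-0.22,0],"dr":[0,0,0.07],"jaw":0.42},
    {"travel":[-0.15,-0.36,0],"dr":[0,0,0.12],"jaw":0.42},
    {"travel":[-0.21,-0.5,0],"dr":[0,0,0.167],"jaw":0.42},
    {"travel":[-0.21,-0.5,0],"dr":[0,0,0.167],"jaw":0.42},
  ],
)

```text
time_s: 28.75
ee_pos: [0.5252, 0.194, 0.2379]
orientation: [-0.825, -3.031, 0.006]
contact_force: [0.0, -0.6, -1.0]
gripper_width: 0.0421
finger_force: 60.9
```

```bash
python3 -c "
from h import *
plan([.631,.053,.235],Rt(130))"
```

```text
travel [-0.651 -0.272  0.013] dr [-0.002  0.001  0.163] t 28.75 pos [0.5252 0.194  0.2379] F [ 0.  -0.6 -1. ] w 0.0421 q [ 0.58  0.31 -1.17  1.64  0.29  1.38  0.41]
```

send_rows(
  motion=[
    {"travel":[-0.15,-0.06,0],"dr":[0,0,0.04],"jaw":0.42},
    {"travel":[-0.32,-0.13,0],"dr":[0,0,0.08],"jaw":0.42},
    {"travel":[-0.49,-0.2,0],"dr":[0,0,0.12],"jaw":0.42},
    {"travel":[-0.64,-0.265,0.013],"dr":[0,0,0.163],"jaw":0.42},
    {"travel":[-0.64,-0.265,0.013],"dr":[0,0,0.163],"jaw":0.42},
  ],
)

```text
time_s: 29.38
ee_pos: [0.6306, 0.0575, 0.2338]
orientation: [-1.324, -2.847, 0.004]
contact_force: [-0.2, -0.1, -0.7]
gripper_width: 0.0418
finger_force: 60.9
```

send_rows(
  motion=[
    {"travel":[0,0,0],"dr":[0,0,0],"jaw":0.42},
    {"travel":[0,0,0],"dr":[0,0,0],"jaw":0.42},
  ],
)

```text
time_s: 29.62
ee_pos: [0.6284, 0.0633, 0.2355]
orientation: [-1.312, -2.854, 0.002]
contact_force: [-0.6, 0.4, -0.2]
gripper_width: 0.0416
finger_force: 61.0
```

```bash
python3 - <<'E'
from c import *
plan([.631,.053,.19],Rt(130))
for c in("scene","top"):
    p,d=camera(c);P=cloud(c,d);h=cv2.cvtColor(p,cv2.COLOR_BGR2HSV).astype(int);cv2.imwrite(f"pics/{c}4.png",p)
    near=(abs(P[...,0]-.63)<.06)&(abs(P[...,1]-.053)<.06)
    y=near&(h[...,0]>17)&(h[...,0]<35)&(h[...,1]>90)&(P[...,2]>.14)&(P[...,2]<.16);b=near&(h[...,0]<14)&(h[...,1]>90)&(P[...,2]>.2)&(P[...,2]<.3)
    for k in(y,b):
        Q=P[k]
        if len(Q):print(c,len(Q),Q.min(0),Q.max(0),(Q.min(0)+Q.max(0))/2)
E
```

```text
travel [-0.038 -0.019  0.182] dr [-0.001 -0.     0.005] t 29.62 pos [0.6284 0.0633 0.2355] F [-0.6  0.4 -0.2] w 0.0416 q [ 0.6   0.45 -1.    1.47  0.38  1.43  0.3 ]
scene 158 [0.607  0.0327 0.1402] [0.6516 0.0776 0.1542] [0.6293 0.0552 0.1472]
scene 275 [0.604  0.0584 0.2274] [0.641  0.0889 0.2745] [0.6225 0.0736 0.2509]
```

send_rows(
  motion=[
    {"travel":[-0.038,-0.019,0.06],"dr":[0,0,0.005],"jaw":0.42},
    {"travel":[-0.038,-0.019,0.12],"dr":[0,0,0.005],"jaw":0.42},
    {"travel":[-0.038,-0.019,0.16],"dr":[0,0,0.005],"jaw":0.42},
    {"travel":[-0.038,-0.019,0.16],"dr":[0,0,0.005],"jaw":0.42},
    {"travel":[-0.038,-0.019,0.16],"dr":[0,0,0.005],"jaw":0.42},
  ],
)

```text
time_s: 30.35
ee_pos: [0.6318, 0.051, 0.1954]
orientation: [-1.332, -2.845, 0.002]
contact_force: [-0.3, 0.5, -0.5]
gripper_width: 0.0416
finger_force: 61.0
```

```bash
cat > f.py <<'E'
from c import *
from scipy.optimize import least_squares
e=np.array(robot.sense()["ee_pos"])
for c in("scene","top"):
    p,d=camera(c);P=cloud(c,d);h=cv2.cvtColor(p,cv2.COLOR_BGR2HSV).astype(int);cv2.imwrite(f"pics/{c}5.png",p)
    near=(abs(P[...,0]-.63)<.045)&(abs(P[...,1]-.053)<.045)
    y=near&(h[...,0]>17)&(h[...,0]<35)&(h[...,1]>90)&(P[...,2]>.14)&(P[...,2]<.16)
    b=near&(h[...,0]<14)&(h[...,1]>90)&(P[...,2]>.15)&(P[...,2]<.26)
    if y.sum()>40: Q=P[y];print(c,"cup",len(Q),(Q.min(0)+Q.max(0))/2,np.ptp(Q,axis=0))
    if b.sum()>40:
        Q=P[b];g=lambda x:np.sqrt(((Q[:,:2]-x[:2])**2).sum(1)/.022**2+((Q[:,2]-x[2])/np.where(Q[:,2]>x[2],.031,.022))**2)-1
        o=least_squares(g,e+[0,0,.009],loss="soft_l1",f_scale=.1);print(c,"egg",len(Q),o.x,"rms",np.std(g(o.x)),Q[:,2].min(),Q[:,2].max())
plan([.631,.053,.156],Rt(130))
E
python3 f.py
```

```text
scene cup 157 [0.6296 0.0559 0.1473] [0.0449 0.0487 0.0145]
scene egg 254 [0.63   0.053  0.2026] rms 0.05766493778181609 0.18944580032737648 0.23405140664973334
travel [0.009 0.003 0.159] dr [-0.     0.    -0.001] t 30.45 pos [0.632  0.0509 0.1958] F [-0.2 -0.6 -0.1] w 0.042 q [ 0.61  0.48 -0.98  1.52  0.4   1.36  0.29]
```

send_rows(
  motion=[
    {"travel":[0.006,0.005,0.04],"dr":[0,0,0],"jaw":0.42},
    {"travel":[0.006,0.005,0.08],"dr":[0,0,0],"jaw":0.42},
    {"travel":[0.006,0.005,0.11],"dr":[0,0,0],"jaw":0.42},
    {"travel":[0.006,0.005,0.13],"dr":[0,0,0],"jaw":0.42},
    {"travel":[0.006,0.005,0.13],"dr":[0,0,0],"jaw":0.42},
  ],
)

```text
time_s: 31.08
ee_pos: [0.6313, 0.0524, 0.1621]
orientation: [-1.332, -2.844, 0.003]
contact_force: [0.2, 0.1, -0.2]
gripper_width: 0.0418
finger_force: 61.0
```

send_rows(
  motion=[
    {"travel":[0,0,0.004],"dr":[0,0,0],"jaw":0.42},
    {"travel":[0,0,0.008],"dr":[0,0,0],"jaw":0.42},
    {"travel":[0,0,0.012],"dr":[0,0,0],"jaw":0.42},
    {"travel":[0,0,0.012],"dr":[0,0,0],"jaw":0.42},
  ],
)

```text
time_s: 31.58
ee_pos: [0.6316, 0.0525, 0.1596]
orientation: [-1.332, -2.845, 0.003]
contact_force: [0.6, 0.2, -0.1]
gripper_width: 0.0419
finger_force: 61.0
```

```bash
python3 f.py
```

```text
scene cup 96 [0.6277 0.058  0.1501] [0.0425 0.039  0.0188]
scene egg 235 [0.6301 0.0542 0.1668] rms 0.0654898180389157 0.15737786491208708 0.19820422426836004
travel [ 0.003 -0.     0.015] dr [-0.001  0.    -0.002] t 31.68 pos [0.6316 0.0525 0.1597] F [ 0.4  0.7 -0.7] w 0.0419 q [ 0.6   0.5  -0.96  1.56  0.42  1.3   0.27]
```

Egg and cup are aligned, with a couple of mm left to go. I'll descend until I feel contact.

send_rows(
  motion=[
    {"travel":[0,0,0.004],"dr":[0,0,0],"jaw":0.42},
    {"travel":[0,0,0.006],"dr":[0,0,0],"jaw":0.42},
    {"travel":[0,0,0.006],"dr":[0,0,0],"jaw":0.42},
  ],
)

```text
time_s: 32.05
ee_pos: [0.6317, 0.0525, 0.1583]
orientation: [-1.332, -2.845, 0.002]
contact_force: [0.3, 0.2, -0.0]
gripper_width: 0.0419
finger_force: 61.0
```

send_rows(
  motion=[
    {"travel":[0,0,0.004],"dr":[0,0,0],"jaw":0.42},
    {"travel":[0,0,0.004],"dr":[0,0,0],"jaw":0.42},
  ],
)

```text
time_s: 32.3
ee_pos: [0.6318, 0.0525, 0.1573]
orientation: [-1.332, -2.845, 0.002]
contact_force: [0.4, -0.2, 1.2]
gripper_width: 0.0419
finger_force: 61.0
```

send_rows(
  motion=[
    {"travel":[0,0,0.004],"dr":[0,0,0],"jaw":0.42},
    {"travel":[0,0,0.004],"dr":[0,0,0],"jaw":0.42},
  ],
)

```text
time_s: 32.55
ee_pos: [0.6322, 0.0524, 0.1569]
orientation: [1.332, 2.844, -0.002]
contact_force: [0.2, -1.4, 3.9]
gripper_width: 0.0417
finger_force: 61.4
```

The egg is seated (about 4 N). Releasing gently.

send_rows(
  motion=[
    {"travel":[0,0,0],"dr":[0,0,0],"jaw":0.5},
    {"travel":[0,0,0],"dr":[0,0,0],"jaw":0.54},
    {"travel":[0,0,0],"dr":[0,0,0],"jaw":0.6},
    {"travel":[0,0,0],"dr":[0,0,0],"jaw":0.7},
    {"travel":[0,0,0],"dr":[0,0,0],"jaw":0.85},
  ],
)

```text
time_s: 33.17
ee_pos: [0.6313, 0.0526, 0.1558]
orientation: [-1.332, -2.844, 0.003]
contact_force: [0.3, -1.4, 0.1]
gripper_width: 0.0725
finger_force: 0.0
```

send_rows(
  motion=[
    {"travel":[0,0,-0.06],"dr":[0,0,0],"jaw":1},
    {"travel":[0,0,-0.18],"dr":[0,0,0],"jaw":1},
    {"travel":[0,0,-0.35],"dr":[0,0,0],"jaw":1},
    {"travel":[0,0,-0.5],"dr":[0,0,0],"jaw":1},
    {"travel":[0,0,-0.5],"dr":[0,0,0],"jaw":1},
  ],
)

```text
time_s: 33.8
ee_pos: [0.6334, 0.0538, 0.286]
orientation: [1.33, 2.84, 0.003]
contact_force: [0.0, -0.3, -0.3]
gripper_width: 0.0851
finger_force: 0.0
```

```bash
python3 f.py; python3 -c "
import cv2;p=cv2.imread('pics/scene5.png');cv2.imwrite('pics/end.png',cv2.convertScaleAbs(cv2.resize(p[140:250,200:330],None,fx=5,fy=5,interpolation=2),alpha=1.5))"
```

```text
scene cup 99 [0.6279 0.0592 0.1493] [0.0441 0.0381 0.0184]
scene egg 225 [0.6309 0.0537 0.1638] rms 0.06283461747819365 0.15685410012244416 0.19579772540636955
travel [ 0.003 -0.002  0.504] dr [-0.     0.    -0.001] t 33.9 pos [0.6318 0.0528 0.282 ] F [ 0.3 -0.2 -0. ] w 0.0857 q [ 0.61  0.43 -1.    1.39  0.36  1.51  0.32]
```

View pics/end.png

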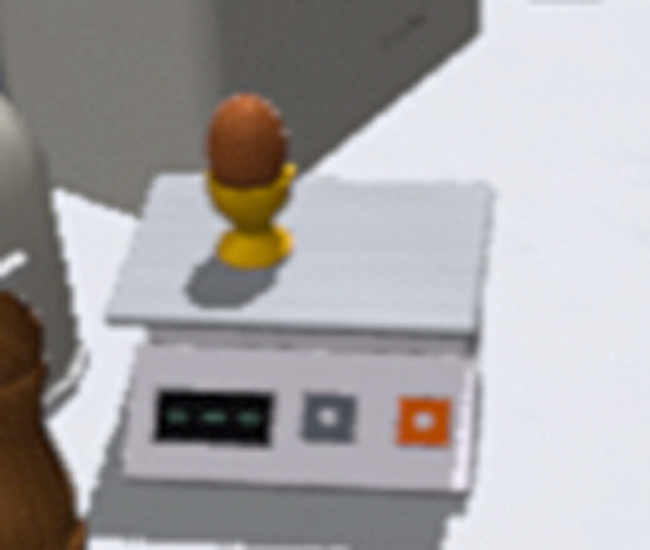

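The egg, crop (247,140), sits upright in the yellow cup, (252,215), on the plate, and the gripper is clear. Handing in.

```bash
python3 -c "
from station import ticket
print(ticket.sign_off())"
```

```text
the job is handed in; nothing more can be done
None
```

The job is handed in: the yellow cup stands upright on the plate, the tare key was held at about 10–12 N for over half a second, and the brown egg sits blunt end down in the cup; no verdict came back, and the first, too-shallow grasp tilted the cup and shifted it about 7 mm before I regrasped it.

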